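Load lead strips in an overlapping fan into a push-push dry box

TASK

Put all the lead strips that lie about away in the white dry box: press its tray door to spring the push-push catch, draw the tray right out, and lay the strips lengthwise between its guide pins in one overlapping row like roof shingles, the first lying flat at the yellow-marked end and each next one with about a third of its length resting on the one before. Then push the tray in and press the door until it latches shut again with the row still in order. Leave everything else where it is.

Things in the scene. Friction and masses are not known exactly. Their poses are not given: they have to be found in the camera images.
- tray (a joint): tray door of the white dry box, a flat drawer with a push-push catch; metres out: 0 to 0.002 = latched, 0.110 = fully out (end stop), to -0.0105 = pressed in to the stop. From latched: press to the stop (9 mm at least) and let go; an ejector drives it out to 0.028, free. From free: press past 0 to the stop at about -0.010 and let go; it returns to 0 and is latched. Pressed too little it goes back
- door_front (a point): middle of the blue door's outer face (324x60 mm, 10 mm thick, z = 0.009 to 0.069); rides with the tray; axes as tray_floor. Push it or the handle in along +x and let go to work the catch. The ejector pushes back with 3 to 4.5 N within 28 mm of latched; farther out the door stays where it is left: 0.5 N friction, drag 20 N per m/s. A press of 9 to 15 N is plenty
- tray_handle (a point): centre of the door's steel bar handle: a round level bar 10 mm thick and 110 mm long, along the tray's y, 36 mm in front of the door (31 mm clear behind the bar) on two 8 mm posts 50 mm either side of this point; z = 0.054; rides with the tray. Axes as tray_floor. It can be gripped or hooked from above to draw the tray
- tray_floor (a point): middle of the row's place on the tray floor, top face z = 0.018; rides with the tray; x points into the box (it slides out along -x), y along the tray to its yellow-marked end (left from the robot). Floor ends at y = 0.150 (yellow), -0.150 (walls 12 mm high) and x = 0.045 (2 mm lip); door's inner face x = -0.059. Guide pins 5 mm thick, 12 mm high at x = -0.027 and 0.027, y = 0.130, 0.070, 0.010, -0.050, -0.110
- box_front (a point): centre of the upper front edge of the fixed white dry box (153 mm deep, 330 wide, 72 high); axes as tray_floor; the box stands behind it, towards +x. Shut, the whole tray is under the roof; fully out, tray_floor is 63 mm in front of this edge
- strip_a_mid (a point): lead strip on its carrier, a loose flat bar, all alike (some absent in some runs): 90 mm long (y), 6 mm thick, gold pads on top (z); 30 mm wide plus a black tab 16 mm long, 8 deep and 9 high in the middle of its -x side, 38 mm over all; about 50 g. This point is the middle of the 38x90 outline, 3 mm above the underside. Grip across the 38 mm, tab and opposite edge
- strip_b_mid (a point): lead strip on its carrier, a loose flat bar, all alike (some absent in some runs): 90 mm long (y), 6 mm thick, gold pads on top (z); 30 mm wide plus a black tab 16 mm long, 8 deep and 9 high in the middle of its -x side, 38 mm over all; about 50 g. This point is the middle of the 38x90 outline, 3 mm above the underside. Grip across the 38 mm, tab and opposite edge
- strip_c_mid (a point): lead strip on its carrier, a loose flat bar, all alike (some absent in some runs): 90 mm long (y), 6 mm thick, gold pads on top (z); 30 mm wide plus a black tab 16 mm long, 8 deep and 9 high in the middle of its -x side, 38 mm over all; about 50 g. This point is the middle of the 38x90 outline, 3 mm above the underside. Grip across the 38 mm, tab and opposite edge
- strip_d_mid (a point): lead strip on its carrier, a loose flat bar, all alike (some absent in some runs): 90 mm long (y), 6 mm thick, gold pads on top (z); 30 mm wide plus a black tab 16 mm long, 8 deep and 9 high in the middle of its -x side, 38 mm over all; about 50 g. This point is the middle of the 38x90 outline, 3 mm above the underside. Grip across the 38 mm, tab and opposite edge
- dial_gauge_mid (a point): bystander: round dial gauge lying flat, 91x62x17 mm; centre, half-way up
- flux_jar_mid (a point): bystander: orange jar with black lid, 48 mm across and 50 mm high; centre, half-way up
Not all that is in view belongs to the job. What is shaped like the part that bears strip_d_mid but orange is not meant.

How it is judged:
By the outcome, as a careful person would: the job done as asked, in the order asked, and still so for the second after the job is handed in, with the robot touching nothing.
Of strip_a, strip_b, strip_c, strip_d only 3 to 4 are there at a start; the rules pass over those that are not, and their reading is None.
At some moment in a run one of strip_a, strip_b, strip_c, strip_d may be knocked a few centimetres aside while the robot is not near it.
Once in a run the grip may slacken for a moment while it holds something.
It also fails if it takes over 210 s, if anything falls off the work surface, if the arm or the gripper's body presses on something with over 40 N, if the wrist force passes 120 N, or if a joint passes its speed limit or range.

ROBOT

A 6-joint arm with a two-finger parallel gripper is mounted at the origin on the work surface; the furniture and walls round the work are solid. World frame = base frame: x ahead of the robot, y to its left, z up, the work surface at z = 0. Lengths are in mm, angles in rad, forces in N, time in s.
With the tool pointing down it reaches from about 250 to 775 mm from the base axis. Payload 4 kg.
Tool frame: the origin (TCP) lies midway between the tips of the shut fingers; the grasp point (between the pads) lies 19 mm behind it; z points along the fingers, x is the direction in which the jaws open and shut, and the axes are right-handed (so a half turn about z gives the same grasp; the last joint's range is limited). The gripper opens to 85 mm and grips with 20 to 120 N. Pads are 22 mm wide; open, the fingers measure 114 mm over their backs; the gripper's body (76 mm by 85 mm) begins 54 mm behind the grasp point. The pads swing forward as they close: fully open they stand 13 mm farther back than shut.
Start: joints at [1.133, 0.087, 1.371, -0, 1.684, -0.103], TCP at [180.728, 519.476, 231.341] pointing down, gripper open.
Joint ranges: [-3.1, 3.1], [-0.76, 2.03], [0.27, 2.55], [-1.08, 4.22], [0.17, 2.65], [-2.57, 2.57]. Speed limits (rad/s): [2.79, 2.79, 3.14, 3.14, 3.14, 3.14].

INTERFACE

Orientations are given as a 3x3 rotation matrix whose columns are the frame's x, y, z axes.
In Python, from rig import robot, get_image, camera_model gives the robot as it stands. The module is installed in compiled form; this text tells all that it offers.
- The arm moves only by the tool carry_out, never from a script. Its argument "rows" is a list of rows, each an object with "translation": the shift along the world's x, y, z in mm, a list of three; "rot": the turn, a rotation vector about the world's x, y, z in rad, a list of three; "jaw": the opening, from 0 (shut) to 1 (fully open). A call has 1 to 8 rows; each row shifts and turns the pose as measured when the row begins; what a row does not reach is not made up. A row lasts 1/12 s, in which the tool goes at most 41.7 mm and 7.16 degrees, less where a joint would pass 70% of its speed; a pose out of reach is approached as far as the arm can. A call with a gripper value outside its range is refused whole. The fingers move at their own pace and stop on an object; "grip_force" is the grip in N (left out, the last holds). Time passes only in rows, so rows that do not move let the fingers close. It gives the time, the measured TCP pose, the force and the opening at its end, in the units of the state.
- robot.get_state(): the state, without advancing time (a new reading comes with each control period).
- get_image(name): name is "scene" or "top" or "wrist"; returns (picture, depth): 480x640x3 uint8, red, green, blue; 480x640 float32, mm along the optical axis (not along the pixel's ray), 0 where there is no reading.
- camera_model(name): a dict with "camera_matrix" (3x3 intrinsics, pixels), "distortion" ([k1, k2, p1, p2, k3] as OpenCV has them; the pictures are not rectified), "extrinsics" (4x4, takes a point from camera to world coordinates). Camera axes: x right, y down, z forward; pixel columns grow to the right and rows downward; lengths in mm; the calibration is good to about 2 mm. A picture is of the moment at which its call begins: read the wrist's pose just before it. camera_model takes no time and is no camera call; for the wrist camera it gives the pose at the moment of the call.
- robot.job_done(): hands the job in, once; it reports no verdict.
The state is a dict: "time": time; "joint_pos": joint angles; "qd": joint speeds; "joint_torque": joint torques, N m; "eef_pos": TCP position; "ee_rot": TCP orientation; "contact_force": force on the tool from outside, world axes, zero at the start; "torque": the same for the moment, N m; "grip_width": finger opening in mm.
Only numpy, scipy, OpenCV 4.12 (cv2) and the standard library are available. Lean on these libraries where they do the work, as an engineer would, in place of code of your own. Each camera call takes 0.05 s, during which the arm holds its last target.

## Working session

There is one attempt and no reset: what is moved stays moved. The work goes in short steps, Python scripts to look and compute and a tool call to move; the robot and the scene stay as the last step left them, time stands still between calls to the robot, and variables do not carry over. Pictures are saved under pics/ and viewed, and the job is handed in when it is done.

Besides the shell and the picture viewer there is one more tool, called by a JSON object that holds its "method" and its "body", one argument or row to a line. carry_out: Moves the arm, as the interface text tells. Its arguments: {"type":"object","properties":{"rows":{"type":"array"},"grip_force":{"type":"number"}},"required":["rows"]}

```bash
mkdir -p pics; ls
cat > h.py <<'E'
import numpy as np, cv2
from rig import robot, get_image, camera_model
def snap(n,f):
    m=camera_model(n); im,d=get_image(n); cv2.imwrite('pics/'+f+'.png',im[:,:,::-1]); np.savez('pics/'+f+'.npz',d=d,im=im,K=m['camera_matrix'],D=np.array(m['distortion']),T=m['extrinsics']); return im,d,m
def load(f): return np.load('pics/'+f+'.npz')
def px(f,pts,z=None):
    """pixel->world; z None: use depth (median 3x3), else intersect plane z"""
    L=load(f); out=[]
    for u,v in pts:
        x,y=cv2.undistortPoints(np.array([[[u,v]]],float),np.array(L['K']),L['D'])[0,0]
        T=L['T']; r=T[:3,:3]@np.array([x,y,1]); o=T[:3,3]
        if z is None:
            w=L['d'][int(v)-1:int(v)+2,int(u)-1:int(u)+2]; w=w[w>0]; s=np.median(w) if len(w) else np.nan
        else: s=(z-o[2])/r[2]
        out.append(o+s*r)
    return np.round(np.array(out),1)
def w2p(f,P):
    L=load(f); T=np.linalg.inv(L['T']); rv,_=cv2.Rodrigues(T[:3,:3])
    return np.round(cv2.projectPoints(np.array(P,float).reshape(-1,1,3),rv,T[:3,3],np.array(L['K']),L['D'])[0].reshape(-1,2),1)
def crop(f,u0,v0,u1,v1,s,o):
    im=load(f)['im'][v0:v1,u0:u1,::-1]; cv2.imwrite('pics/'+o+'.png',cv2.resize(im,None,fx=s,fy=s,interpolation=cv2.INTER_CUBIC))
E
python3 - <<'E'
from h import *
for n in ['scene','top','wrist']:
    im,d,m=snap(n,n+'0'); print(n,np.round(m['camera_matrix'],1).tolist(),np.round(m['distortion'],3),np.round(m['extrinsics'],3).tolist())
s=robot.get_state(); print(s)
E
```

```text
pics
scene [[497.2, 0.0, 323.5], [0.0, 497.2, 238.8], [0.0, 0.0, 1.0]] [0.005 0.    0.    0.    0.   ] [[-0.548, -0.565, 0.617, -370.415], [-0.837, 0.364, -0.41, 678.557], [0.007, -0.741, -0.672, 1011.728], [0.0, 0.0, 0.0, 1.0]]
top [[539.4, 0.0, 323.2], [0.0, 539.4, 239.0], [0.0, 0.0, 1.0]] [0.029 0.    0.    0.    0.   ] [[-0.012, -0.985, 0.173, 255.546], [-1.0, 0.011, -0.006, 90.029], [0.004, -0.173, -0.985, 1523.082], [0.0, 0.0, 0.0, 1.0]]
wrist [[345.5, 0.0, 316.8], [0.0, 345.5, 238.4], [0.0, 0.0, 1.0]] [-0.012  0.     0.     0.     0.   ] [[0.329, 0.902, 0.28, 108.718], [0.944, -0.314, -0.1, 544.126], [-0.002, 0.297, -0.955, 373.849], [0.0, 0.0, 0.0, 1.0]]
{'time': 0.15, 'joint_pos': array([ 1.13288368e+00,  8.78120465e-02,  1.37188290e+00, -1.17540770e-05,
        1.68360799e+00, -1.03106441e-01]), 'qd': array([-0.00022668, -0.00406403, -0.00472376, -0.00264025,  0.00138906,
       -0.00042834]), 'joint_torque': array([ 1.35851671e-03, -3.52375925e+01, -3.13677871e+01, -1.40694133e-04,
        8.07057047e-03, -6.22637856e-06]), 'eef_pos': array([180.57448938, 519.11677253, 230.40563819]), 'ee_rot': array([[ 3.28586770e-01,  9.44473517e-01, -7.14667116e-04],
       [ 9.44472253e-01, -3.28587506e-01, -1.55384888e-03],
       [-1.70239980e-03, -1.64409075e-04, -9.99998537e-01]]), 'contact_force': array([ 0.28716827, -0.455991  , -0.02348914]), 'torque': array([-0.03232042, -0.06487176, -0.01055475]), 'grip_width': 85.2620850801341}
```

View pics/top0.png

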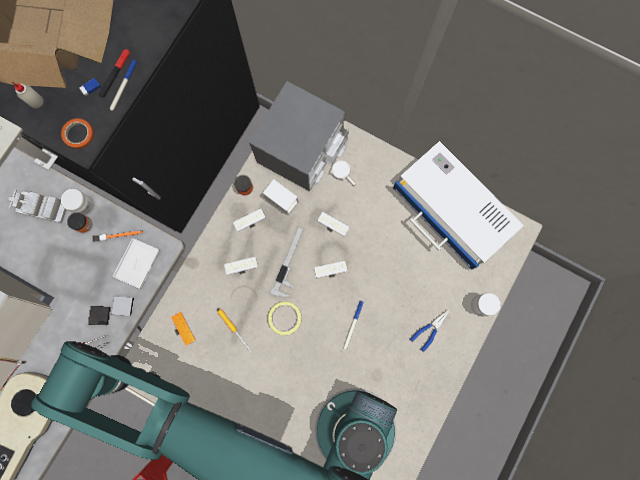

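View pics/scene0.png

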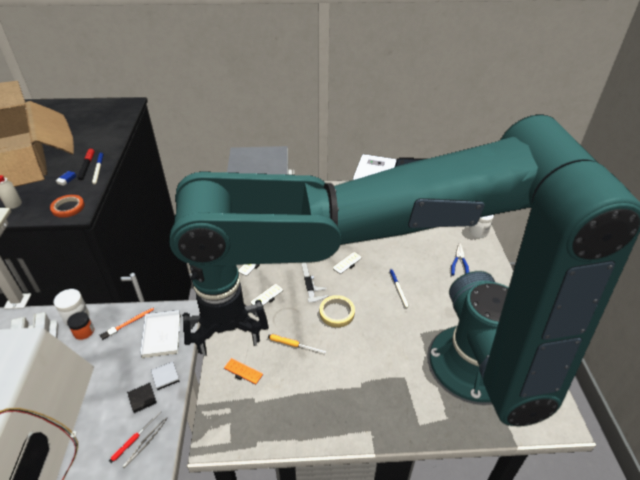

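View pics/wrist0.png

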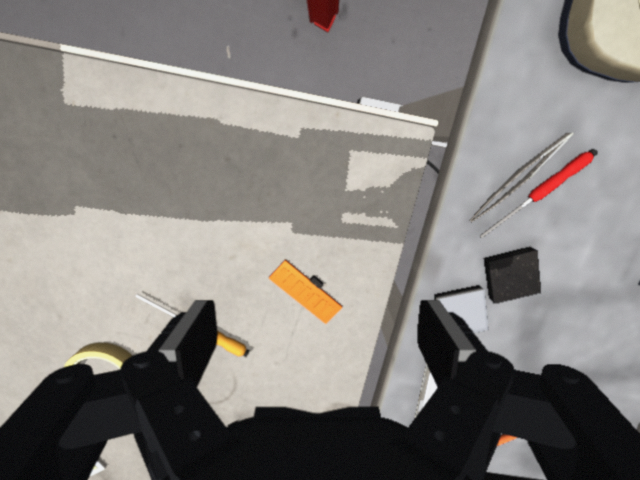

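Top view: four white strips near (249,219), (333,224), (241,266) and (330,270). An orange look-alike at (183,328) is the decoy. The white dry box is at (455,205), with its blue door facing lower-left. I'll enlarge to confirm.

Run:
```python
from h import *
crop('top0',210,140,370,300,4.5,'c1')
crop('top0',370,130,550,290,4,'c2')
print(px('top0',[(249,219),(333,224),(241,266),(330,270)],6))
print(px('top0',[(249,219),(333,224),(241,266),(330,270)]))
```

```text
[[583.2 292.8   6. ]
 [566.   51.8   6. ]
 [447.6 313.7   6. ]
 [433.4  62.2   6. ]]
[[582.8 292.5   7.7]
 [565.9  51.8   6.5]
 [447.5 313.6   6.4]
 [433.6  62.2   3.9]]
```

View pics/c1.png

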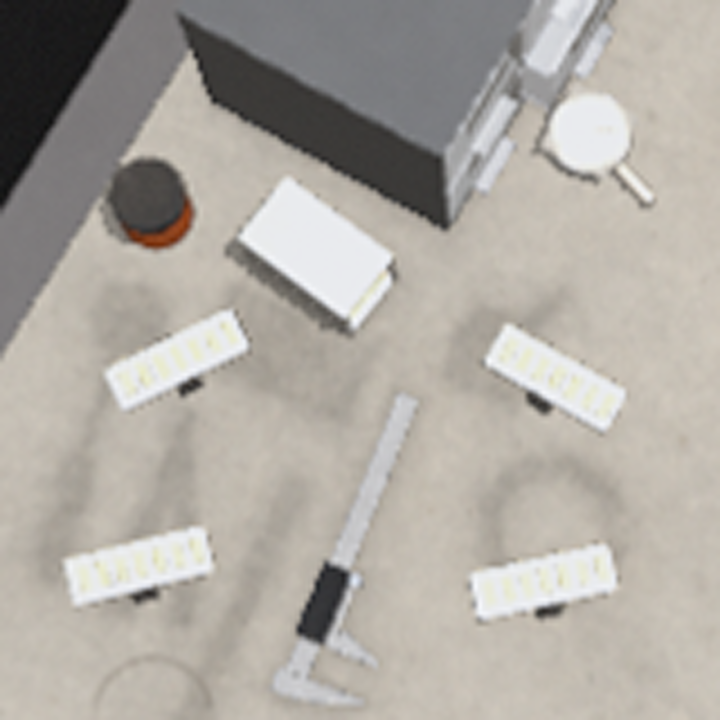

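View pics/c2.png

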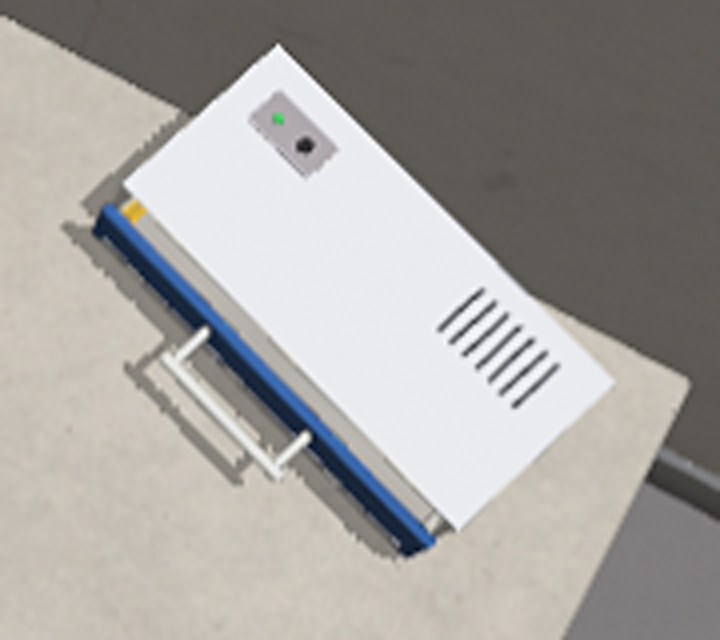

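Run:
```python
from h import *
c=lambda p:[(370+u/4,130+v/4) for u,v in p]
print('roof FL,FR,BL,BR z72',px('top0',c([(125,185),(458,528),(280,45),(614,382)]),72))
print('door top outer FL, inner L, R outer,R inner z69',px('top0',c([(97,215),(111,204),(415,546),(435,542)]),69))
print('handle bar ends (z59)',px('top0',c([(168,357),(278,473)]),59))
print('handle depth',px('top0',c([(205,395),(225,416),(300,300),(200,200),(250,310)])))
```

```text
roof FL,FR,BL,BR z72 [[ 686.2 -138.8   72. ]
 [ 443.  -355.2   72. ]
 [ 787.  -251.5   72. ]
 [ 542.5 -467.9   72. ]]
door top outer FL, inner L, R outer,R inner z69 [[ 665.7 -119.    69. ]
 [ 673.5 -129.    69. ]
 [ 431.4 -326.3   69. ]
 [ 434.  -340.    69. ]]
handle bar ends (z59) [[ 566.2 -166.2   59. ]
 [ 484.  -238.4   59. ]]
handle depth [[ 539.7 -191.3   55.5]
 [ 523.9 -203.5   60.5]
 [ 602.6 -256.5   71.8]
 [ 674.  -190.1   74.6]
 [ 596.6 -222.3   69.1]]
```

Four strips, each with a black tab and gold pads. The orange one is excluded. The tray's x axis is about (0.665,-0.747), and the door is latched. I'll move above the handle.

{"method": "carry_out", "body": {
  "rows": [
    {"translation":[17,-36,0],"rot":[0,0,-0.104],"jaw":1},
    {"translation":[17,-36,0],"rot":[0,0,-0.104],"jaw":0.3},
    {"translation":[17,-36,0],"rot":[0,0,-0.104],"jaw":0.3},
    {"translation":[17,-36,0],"rot":[0,0,-0.104],"jaw":0.3},
    {"translation":[17,-36,0],"rot":[0,0,-0.104],"jaw":0.3},
    {"translation":[17,-36,0],"rot":[0,0,-0.104],"jaw":0.3},
    {"translation":[17,-36,0],"rot":[0,0,-0.104],"jaw":0.3},
    {"translation":[17,-36,0],"rot":[0,0,-0.104],"jaw":0.3}
  ]
}}

```text
time: 0.82
eef_pos: [314.3, 224.3, 223.9]
ee_rot: [[0.928, 0.373, -0.008], [0.373, -0.928, -0.001], [-0.008, -0.002, -1.0]]
contact_force: [0.3, 0.4, 0.6]
grip_width: 25.2
```

{"method": "carry_out", "body": {
  "rows": [
    {"translation":[17,-36,0],"rot":[0,0,-0.104],"jaw":0.3},
    {"translation":[17,-36,0],"rot":[0,0,-0.104],"jaw":0.3},
    {"translation":[17,-36,0],"rot":[0,0,-0.104],"jaw":0.3},
    {"translation":[17,-36,0],"rot":[0,0,-0.104],"jaw":0.3},
    {"translation":[17,-36,0],"rot":[0,0,-0.104],"jaw":0.3},
    {"translation":[17,-36,0],"rot":[0,0,-0.104],"jaw":0.3},
    {"translation":[17,-36,0],"rot":[0,0,-0.104],"jaw":0.3},
    {"translation":[17,-36,0],"rot":[0,0,-0.104],"jaw":0.3}
  ]
}}

```text
time: 1.48
eef_pos: [451.0, -79.5, 223.0]
ee_rot: [[0.881, -0.474, -0.003], [-0.474, -0.881, 0.006], [-0.005, -0.004, -1.0]]
contact_force: [2.3, 0.1, 0.6]
grip_width: 25.6
```

Run:
```python
from h import *
snap('wrist','w1'); snap('top','t1')
```

```text
(no output)
```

View pics/w1.png

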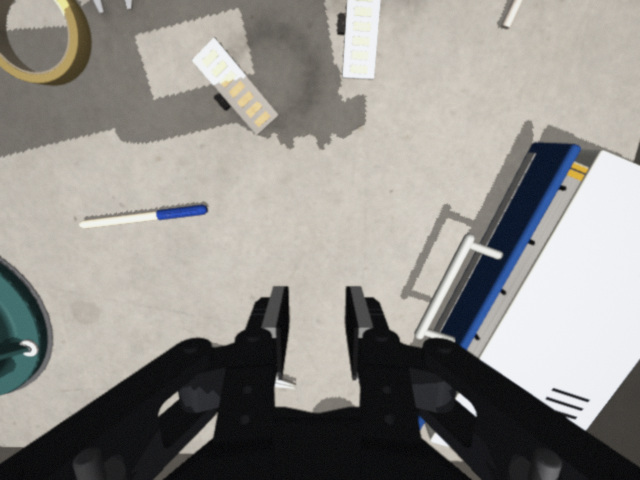

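View pics/t1.png

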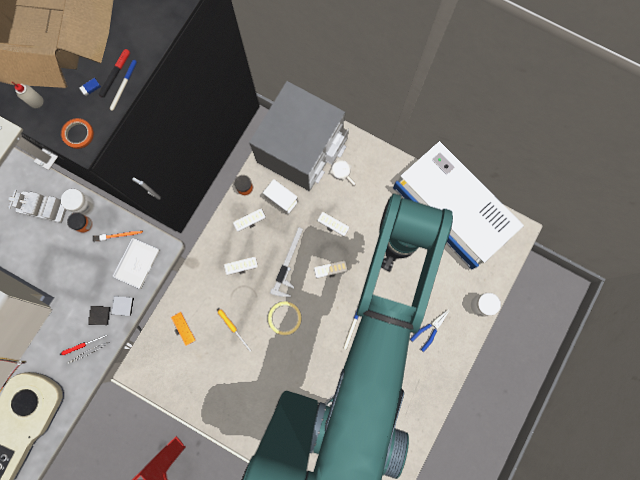

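Wrist view: handle bar ends near (470,240) and (422,334), and the yellow mark near (578,170). I'll triangulate these with the top view.

```bash
cat >> h.py <<'E'
def tri(fs,pts):
    A=np.zeros((3,3));b=np.zeros(3);rs=[]
    for f,(u,v) in zip(fs,pts):
        L=load(f); x,y=cv2.undistortPoints(np.array([[[u,v]]],float),np.array(L['K']),L['D'])[0,0]
        r=L['T'][:3,:3]@np.array([x,y,1]); r/=np.linalg.norm(r); o=L['T'][:3,3]; M=np.eye(3)-np.outer(r,r); A+=M;b+=M@o; rs.append((M,o))
    p=np.linalg.solve(A,b); return np.round(p,1),[round(float(np.linalg.norm(M@(p-o))),1) for M,o in rs]
E
python3 - <<'E'
from h import *
print(tri(['top0','w1'],[(412,219.25),(469,240)]),tri(['top0','w1'],[(439.5,248.25),(422,332)]))
print(px('w1',[(469,240),(422,332)],56), px('w1',[(446,285),(458,262)]))
print('roof',px('w1',[(601,155)],72),'z door top',px('w1',[(540,147),(577,150)],69))
crop('w1',400,120,640,440,2.4,'c3')
E
```

```text
(array([ 567. , -167.1,   54. ]), [0.3, 0.3]) (array([ 486.8, -241.1,   48.7]), [1.3, 1.3])
[[ 566.2 -166.1   56. ]
 [ 488.  -236.5   56. ]] [[ 529.1 -196.6   60. ]
 [ 548.1 -179.7   60.1]]
roof [[ 686.6 -140.7   72. ]] z door top [[ 644.9 -111.3   69. ]
 [ 671.7 -128.4   69. ]]
```

View pics/c3.png

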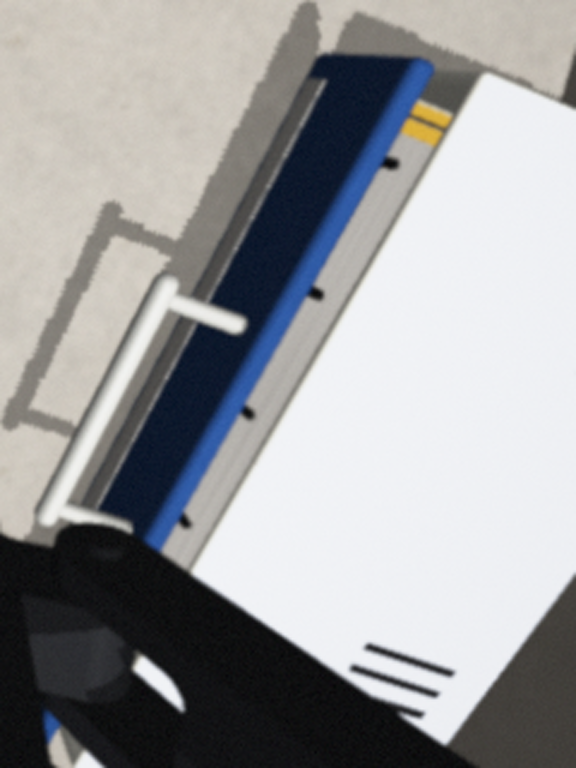

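{"method": "carry_out", "body": {
  "rows": [
    {"translation":[15,-25,0],"rot":[0,0,-0.088],"jaw":0.32},
    {"translation":[15,-25,0],"rot":[0,0,-0.088],"jaw":0.32},
    {"translation":[15,-25,-10],"rot":[0,0,-0.088],"jaw":0.32},
    {"translation":[15,-25,-25],"rot":[0,0,-0.085],"jaw":0.32},
    {"translation":[12,-20,-30],"rot":[0,0,0],"jaw":0.32},
    {"translation":[0,0,-30],"rot":[0,0,0],"jaw":0.32},
    {"translation":[0,0,0],"rot":[0,0,0],"jaw":0.32}
  ]
}}

```text
time: 2.17
eef_pos: [526.1, -205.5, 124.4]
ee_rot: [[0.654, -0.756, 0.001], [-0.756, -0.654, 0.008], [-0.005, -0.006, -1.0]]
contact_force: [-0.6, 0.7, -0.8]
grip_width: 27.7
```

```bash
cat >> h.py <<'E'
def st():
    s=robot.get_state(); R=s['ee_rot']; print('t',round(s['time'],2),'p',np.round(s['eef_pos'],1),'yaw',round(float(np.arctan2(R[1,0],R[0,0])),3),'toolz',np.round(R[:,2],3),'F',np.round(s['contact_force'],1),'w',round(s['grip_width'],1)); return s
E
python3 - <<'E'
from h import *
st(); snap('wrist','w2'); snap('scene','s2')
E
```

```text
t 2.17 p [ 526.1 -205.5  124.4] yaw -0.858 toolz [ 0.001  0.008 -1.   ] F [-0.6  0.7 -0.8] w 27.7
```

View pics/w2.png

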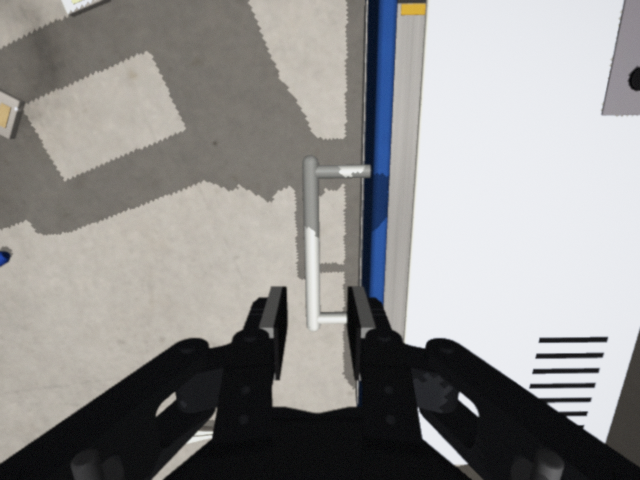

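Wrist view: the bar runs from (311,160) to (313,325), and the tool's yaw matches the tray.

Run:
```python
from h import *
P=px('w2',[(311,171),(313,318)],55); print(P,P.mean(0),np.degrees(np.arctan2(*(P[0]-P[1])[[1,0]])))
P=px('w2',[(426,10),(406,338)],72); print('roof',P,np.degrees(np.arctan2(*(P[0]-P[1])[[1,0]])))
P=px('w2',[(366,171),(362,280)],69); print('doorouter',P)
P=px('w2',[(397,12),(384,300)],69); print('doorinner',P)
P=px('w2',[(311,200),(312,240),(313,300)]); print('bar depth',P)
```

```text
[[ 563.4 -167.9   55. ]
 [ 487.7 -234.5   55. ]] [ 525.55 -201.2    55.  ] 41.34095162130882
roof [[ 662.5 -158.9   72. ]
 [ 523.9 -283.7   72. ]] 42.00091306454479
doorouter [[ 585.2 -190.9   69. ]
 [ 534.4 -235.2   69. ]]
doorinner [[ 653.5 -148.5   69. ]
 [ 533.5 -255.2   69. ]]
bar depth [[ 550.5 -179.1   59.5]
 [ 531.5 -196.2   59.6]
 [ 500.2 -223.9   60. ]]
```

{"method": "carry_out", "body": {
  "rows": [
    {"translation":[-0.5,3.3,0],"rot":[0,0,0.015],"jaw":0.32},
    {"translation":[0,0,-25],"rot":[0,0,0],"jaw":0.32},
    {"translation":[0,0,-25],"rot":[0,0,0],"jaw":0.32},
    {"translation":[0,0,-12],"rot":[0,0,0],"jaw":0.32},
    {"translation":[0,0,-8],"rot":[0,0,0],"jaw":0.32},
    {"translation":[0,0,0],"rot":[0,0,0],"jaw":0.32}
  ]
}}

```text
time: 2.77
eef_pos: [536.0, -200.6, 76.8]
ee_rot: [[0.674, -0.737, 0.036], [-0.738, -0.675, -0.008], [0.03, -0.021, -0.999]]
contact_force: [-0.2, 0.2, -0.4]
grip_width: 27.2
```

Run:
```python
from h import *
st(); snap('wrist','w3')
```

```text
t 2.77 p [ 536.  -200.6   76.8] yaw -0.83 toolz [ 0.036 -0.008 -0.999] F [-0.2  0.2 -0.4] w 27.2
```

View pics/w3.png

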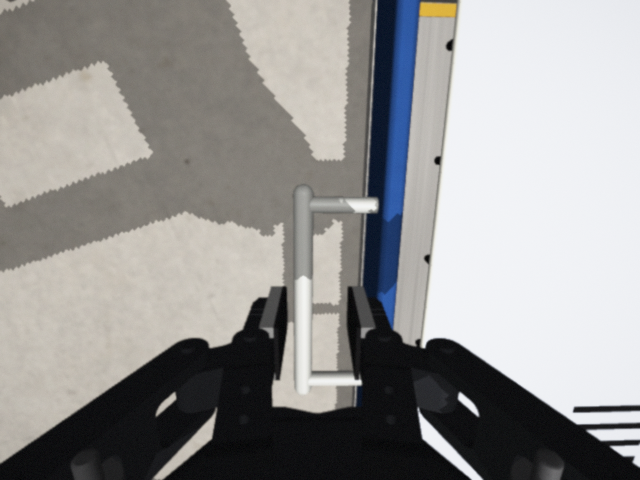

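```bash
cat >> h.py <<'E'
from scipy.spatial.transform import Rotation as Ro
X=np.array([.665,-.747,0]);Y=np.array([.747,.665,0])
def to(p,yaw=-0.843,tilt=0):
    """tilt: rotation about tray X (y end up)"""
    s=st(); c,n=np.cos(yaw),np.sin(yaw)
    R=np.array([[c,n,0],[n,-c,0],[0,0,-1.]])
    if tilt: R=Ro.from_rotvec(tilt*X).as_matrix()@R
    rv=Ro.from_matrix(R@s['ee_rot'].T).as_rotvec(); d=np.array(p)-s['eef_pos']
    print('delta',np.round(d,1),'len',round(np.linalg.norm(d)),'rot',np.round(rv,3))
E
python3 - <<'E'
from h import *
to([525.8,-202,44])
E
```

```text
t 2.82 p [ 536.7 -200.9   78.1] yaw -0.83 toolz [ 0.038 -0.009 -0.999] F [0.5 0.6 0. ] w 27.5
delta [-10.9  -1.1 -34.1] len 36 rot [ 0.009  0.038 -0.013]
```

{"method": "carry_out", "body": {
  "rows": [
    {"translation":[-11,-1,0],"rot":[0.009,0.038,-0.013],"jaw":0.32},
    {"translation":[0,0,0],"rot":[0,0,0],"jaw":0.32}
  ]
}}

```text
time: 2.98
eef_pos: [527.0, -202.0, 81.6]
ee_rot: [[0.666, -0.746, 0.003], [-0.746, -0.666, -0.002], [0.004, -0.001, -1.0]]
contact_force: [0.2, 0.2, -0.9]
grip_width: 27.1
```

Run:
```python
from h import *
to([525.8,-202,44])
```

```text
t 2.98 p [ 527.  -202.    81.6] yaw -0.842 toolz [ 0.003 -0.002 -1.   ] F [ 0.2  0.2 -0.9] w 27.1
delta [ -1.2   0.  -37.6] len 38 rot [ 0.002  0.003 -0.001]
```

{"method": "carry_out", "body": {
  "rows": [
    {"translation":[-1.2,0,-10],"rot":[0.002,0.003,0],"jaw":0.32},
    {"translation":[0,0,-10],"rot":[0,0,0],"jaw":0.32},
    {"translation":[0,0,0],"rot":[0,0,0],"jaw":0.32}
  ]
}}

```text
time: 3.23
eef_pos: [528.9, -203.0, 64.5]
ee_rot: [[0.667, -0.745, 0.01], [-0.745, -0.667, -0.004], [0.01, -0.005, -1.0]]
contact_force: [0.5, 0.2, -0.7]
grip_width: 27.1
```

Run:
```python
from h import *
to([525.8,-202,44])
```

```text
t 3.23 p [ 528.9 -203.    64.5] yaw -0.841 toolz [ 0.01  -0.004 -1.   ] F [ 0.5  0.2 -0.7] w 27.1
delta [ -3.1   1.  -20.5] len 21 rot [ 0.004  0.01  -0.002]
```

{"method": "carry_out", "body": {
  "rows": [
    {"translation":[-3,1,0],"rot":[0.004,0.01,-0.002],"jaw":0.32},
    {"translation":[-1,0.3,-10],"rot":[0,0.004,0],"jaw":0.32},
    {"translation":[-1,0.3,-10],"rot":[0,0.004,0],"jaw":0.32},
    {"translation":[0,0,0],"rot":[0,0,0],"jaw":0.32}
  ]
}}

```text
time: 3.57
eef_pos: [523.4, -201.1, 42.2]
ee_rot: [[0.665, -0.747, -0.009], [-0.747, -0.665, 0.001], [-0.007, 0.007, -1.0]]
contact_force: [-0.4, 0.6, -0.2]
grip_width: 27.0
```

Run:
```python
from h import *
to([525.8,-202,44]);snap('wrist','w4')
```

```text
t 3.57 p [ 523.4 -201.1   42.2] yaw -0.843 toolz [-0.009  0.001 -1.   ] F [-0.4  0.6 -0.2] w 27.0
delta [ 2.4 -0.9  1.8] len 3 rot [-0.001 -0.009  0.   ]
```

View pics/w4.png

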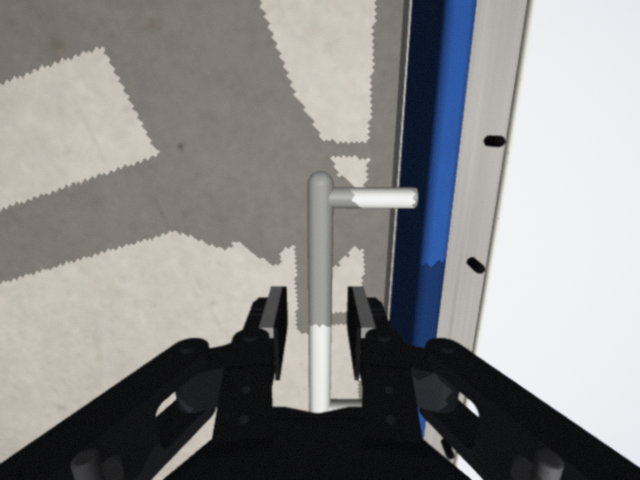

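The bar sits between the fingers (u≈320). Closing on it.

{"method": "carry_out", "body": {
  "rows": [
    {"translation":[0,0,0],"rot":[0,-0.009,0],"jaw":0},
    {"translation":[0,0,0],"rot":[0,0,0],"jaw":0},
    {"translation":[0,0,0],"rot":[0,0,0],"jaw":0},
    {"translation":[0,0,0],"rot":[0,0,0],"jaw":0}
  ],
  "grip_force": 50
}}

```text
time: 3.95
eef_pos: [524.3, -201.8, 42.3]
ee_rot: [[0.665, -0.747, 0.002], [-0.747, -0.665, -0.001], [0.002, -0.001, -1.0]]
contact_force: [0.4, -0.4, -2.4]
grip_width: 7.8
```

{"method": "carry_out", "body": {
  "rows": [
    {"translation":[2.7,-3,0],"rot":[0,0,0],"jaw":0},
    {"translation":[2,-2.2,0],"rot":[0,0,0],"jaw":0}
  ]
}}

```text
time: 4.12
eef_pos: [526.9, -204.8, 42.3]
ee_rot: [[0.665, -0.746, -0.003], [-0.746, -0.665, 0.005], [-0.006, -0.0, -1.0]]
contact_force: [-3.4, 3.4, 2.1]
grip_width: 8.2
```

{"method": "carry_out", "body": {
  "rows": [
    {"translation":[2.7,-3,0],"rot":[0,0,0],"jaw":0},
    {"translation":[2.0,-2.2,0],"rot":[0,0,0],"jaw":0}
  ]
}}

```text
time: 4.28
eef_pos: [529.8, -208.2, 42.3]
ee_rot: [[0.666, -0.746, -0.009], [-0.746, -0.666, 0.009], [-0.013, 0.001, -1.0]]
contact_force: [-3.6, 3.8, 1.6]
grip_width: 7.7
```

{"method": "carry_out", "body": {
  "rows": [
    {"translation":[2.7,-3,0],"rot":[0,0,0],"jaw":0},
    {"translation":[1.3,-1.5,0],"rot":[0,0,0],"jaw":0}
  ]
}}

```text
time: 4.45
eef_pos: [532.1, -210.7, 42.3]
ee_rot: [[0.666, -0.746, -0.015], [-0.746, -0.666, 0.015], [-0.021, 0.001, -1.0]]
contact_force: [-4.8, 4.9, 2.3]
grip_width: 7.8
```

{"method": "carry_out", "body": {
  "rows": [
    {"translation":[2.0,-2.2,0],"rot":[0,0,0],"jaw":0},
    {"translation":[0,0,0],"rot":[0,0,0],"jaw":0}
  ]
}}

```text
time: 4.62
eef_pos: [531.6, -210.2, 42.3]
ee_rot: [[0.666, -0.746, -0.023], [-0.745, -0.666, 0.022], [-0.032, 0.002, -0.999]]
contact_force: [-3.5, 1.4, 1.2]
grip_width: 7.9
```

{"method": "carry_out", "body": {
  "rows": [
    {"translation":[2.0,-2.2,0],"rot":[-0.022,-0.023,0],"jaw":0},
    {"translation":[1.3,-1.5,0],"rot":[0,0,0],"jaw":0}
  ]
}}

```text
time: 4.78
eef_pos: [532.2, -210.8, 42.3]
ee_rot: [[0.666, -0.746, -0.008], [-0.745, -0.666, 0.007], [-0.01, 0.001, -1.0]]
contact_force: [-5.1, 5.4, 3.5]
grip_width: 7.9
```

{"method": "carry_out", "body": {
  "rows": [
    {"translation":[-6,6.7,0],"rot":[0,0,0],"jaw":0},
    {"translation":[-6,6.7,0],"rot":[0,0,0],"jaw":0},
    {"translation":[-6,6.7,0],"rot":[0,0,0],"jaw":0},
    {"translation":[-3,3.3,0],"rot":[0,0,0],"jaw":0}
  ]
}}

```text
time: 5.12
eef_pos: [510.7, -186.6, 42.3]
ee_rot: [[0.666, -0.746, -0.006], [-0.746, -0.666, 0.006], [-0.008, 0.0, -1.0]]
contact_force: [-1.2, 0.9, -0.5]
grip_width: 7.9
```

It's sprung. Now drawing it out.

{"method": "carry_out", "body": {
  "rows": [
    {"translation":[-9,10,0],"rot":[0,0,0],"jaw":0},
    {"translation":[-9,10,0],"rot":[0,0,0],"jaw":0},
    {"translation":[-9,10,0],"rot":[0,0,0],"jaw":0},
    {"translation":[-9,10,0],"rot":[0,0,0],"jaw":0},
    {"translation":[-9,10,0],"rot":[0,0,0],"jaw":0},
    {"translation":[-6,6.7,0],"rot":[0,0,0],"jaw":0},
    {"translation":[0,0,0],"rot":[0,0,0],"jaw":0}
  ]
}}

```text
time: 5.7
eef_pos: [461.6, -131.3, 42.4]
ee_rot: [[0.666, -0.746, 0.012], [-0.746, -0.666, -0.008], [0.014, -0.004, -1.0]]
contact_force: [-0.6, -0.1, -1.5]
grip_width: 7.4
```

Run:
```python
from h import *
to([451.1,-119.6,42.3])
```

```text
t 5.7 p [ 461.6 -131.3   42.4] yaw -0.842 toolz [ 0.012 -0.008 -1.   ] F [-0.6 -0.1 -1.5] w 7.4
delta [-10.5  11.7  -0.1] len 16 rot [ 0.008  0.012 -0.001]
```

{"method": "carry_out", "body": {
  "rows": [
    {"translation":[-5,5.6,0],"rot":[0.008,0.012,0],"jaw":0},
    {"translation":[-4,4.5,0],"rot":[0,0,0],"jaw":0},
    {"translation":[-2,2.2,0],"rot":[0,0,0],"jaw":0},
    {"translation":[-1.4,1.5,0],"rot":[0,0,0],"jaw":0}
  ]
}}

```text
time: 6.03
eef_pos: [452.3, -120.9, 42.4]
ee_rot: [[0.666, -0.746, 0.01], [-0.746, -0.666, -0.01], [0.014, -0.001, -1.0]]
contact_force: [6.0, -5.4, -9.0]
grip_width: 7.9
```

{"method": "carry_out", "body": {
  "rows": [
    {"translation":[-2,2.2,0],"rot":[0,0,0],"jaw":0},
    {"translation":[0,0,0],"rot":[0,0,0],"jaw":0}
  ]
}}

```text
time: 6.2
eef_pos: [452.6, -121.2, 42.3]
ee_rot: [[0.665, -0.746, 0.015], [-0.746, -0.666, -0.015], [0.022, -0.001, -1.0]]
contact_force: [-0.8, 1.7, -1.4]
grip_width: 7.7
```

End stop reached. Release and lift.

{"method": "carry_out", "body": {
  "rows": [
    {"translation":[0,0,0],"rot":[0.015,0.015,0],"jaw":0.3},
    {"translation":[0,0,0],"rot":[0,0,0],"jaw":0.3},
    {"translation":[0,0,0],"rot":[0,0,0],"jaw":0.3},
    {"translation":[0,0,12],"rot":[0,0,0],"jaw":0.3},
    {"translation":[0,0,12],"rot":[0,0,0],"jaw":0.3}
  ]
}}

```text
time: 6.62
eef_pos: [450.6, -120.3, 65.5]
ee_rot: [[0.665, -0.747, -0.008], [-0.747, -0.665, 0.005], [-0.009, 0.003, -1.0]]
contact_force: [1.3, -0.3, -0.0]
grip_width: 25.8
```

{"method": "carry_out", "body": {
  "rows": [
    {"translation":[0,0,25],"rot":[0,0,0],"jaw":0.3},
    {"translation":[0,0,30],"rot":[0,0,0],"jaw":0.6},
    {"translation":[0,0,30],"rot":[0,0,0],"jaw":0.6},
    {"translation":[0,0,30],"rot":[0,0,0],"jaw":0.6},
    {"translation":[0,0,30],"rot":[0,0,0],"jaw":0.6}
  ]
}}

```text
time: 7.03
eef_pos: [445.2, -117.8, 211.2]
ee_rot: [[0.665, -0.747, -0.023], [-0.747, -0.665, 0.012], [-0.025, 0.009, -1.0]]
contact_force: [1.5, -0.4, 0.2]
grip_width: 50.8
```

Run:
```python
from h import *
st(); snap('wrist','w5'); snap('top','t5')
```

```text
t 7.03 p [ 445.2 -117.8  211.2] yaw -0.843 toolz [-0.023  0.012 -1.   ] F [ 1.5 -0.4  0.2] w 50.8
```

View pics/w5.png

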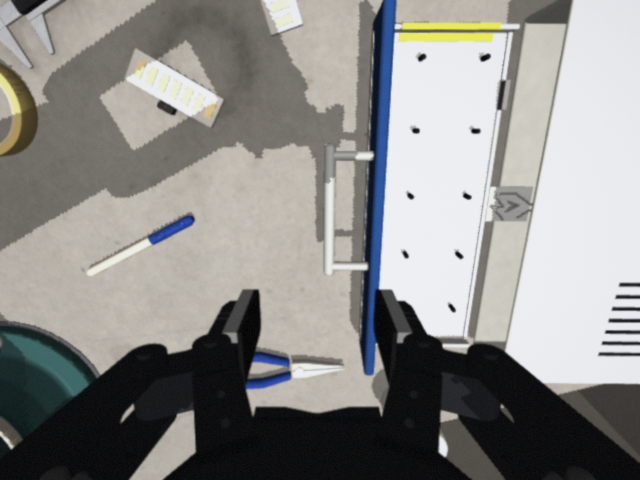

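View pics/t5.png

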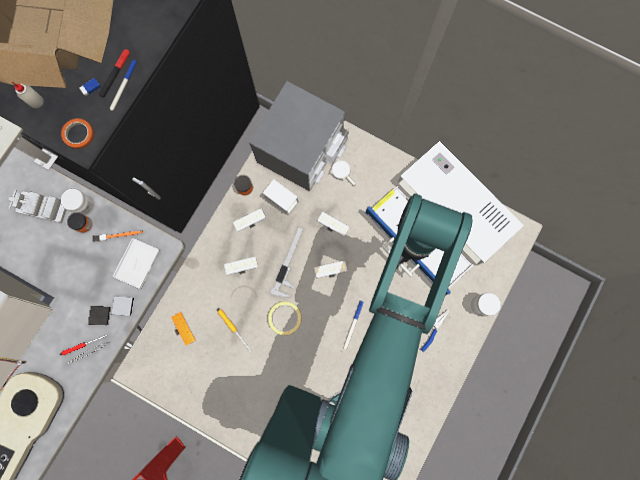

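Wrist view: the tray is fully out, with the yellow strip at (450,32) and pin pairs from (421,57)/(485,57) down to (452,308). I'll enlarge it to measure the pins.

Run:
```python
from h import *
crop('w5',370,0,570,380,2.1,'c5')
crop('t5',355,170,500,310,5,'c5t')
```

```text
(no output)
```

View pics/c5.png

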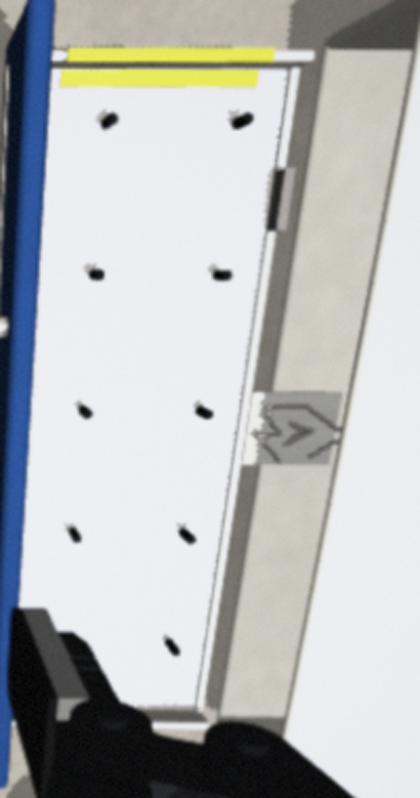

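View pics/c5t.png

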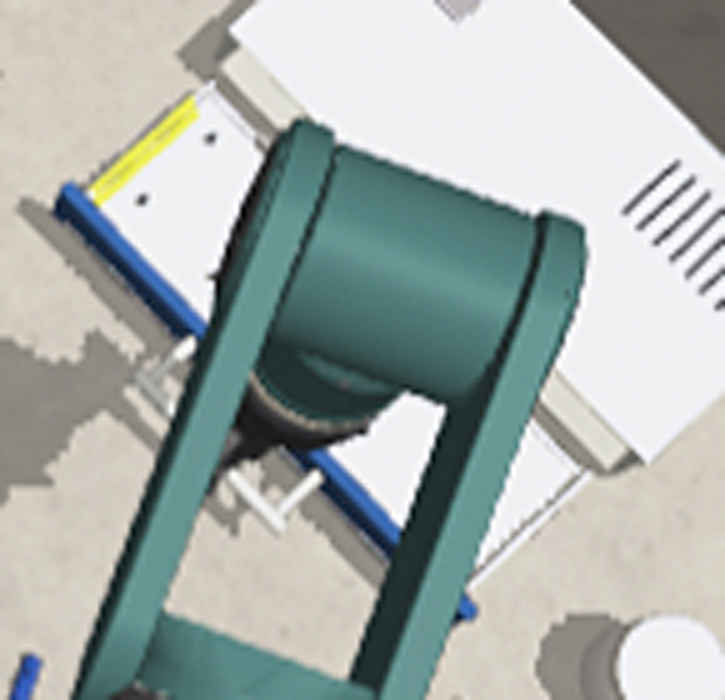

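Run:
```python
from h import *
c=lambda p:[(370+u/2.1,v/2.1) for u,v in p]
pts=c([(108,120),(241,120),(95,272),(221,274),(85,410),(203,410),(74,533),(187,534),(172,646)])
loc=np.array([(-27,130),(27,130),(-27,70),(27,70),(-27,10),(27,10),(-27,-50),(27,-50),(27,-110)],float)
for z in (20,24,28):
    W=px('w5',pts,z)[:,:2]
    A=loc-loc.mean(0);B=W-W.mean(0);U,S,Vt=np.linalg.svd(A.T@B);R=(U@Vt).T
    t=W.mean(0)-R@loc.mean(0); print(z,'origin',t.round(1),'yaw',np.arctan2(R[1,0],R[0,0]).round(4),'res',np.round(W-(loc@R.T+t),1).tolist(), 'scale',S.sum()/(A**2).sum())
# floor height from depth & top view pins
print(px('w5',[(440,90),(440,150),(430,220)]))
ct=lambda p:[(355+u/5,170+v/5) for u,v in p]
q=ct([(142,199),(210,138)])
print(tri(['t5','w5'],[q[0],pts[0]]),tri(['t5','w5'],[q[1],pts[1]]))
print('roof edge check', px('w5',[(551.5,200),(529,300)],72))
```

```text
20 origin [ 523.9 -199.5] yaw -0.8435 res [[0.5, 0.8], [0.9, 0.5], [0.3, 1.1], [0.4, -0.0], [-0.0, 0.0], [0.3, 0.0], [-0.8, -0.1], [-0.3, -0.8], [-1.2, -1.6]] scale 1.0111790372592606
24 origin [ 523.5 -198.1] yaw -0.8436 res [[-0.1, -0.3], [-0.2, -0.2], [0.1, 0.4], [-0.3, -0.1], [0.3, -0.1], [0.2, 0.3], [0.1, 0.2], [0.1, 0.0], [-0.1, -0.3]] scale 0.9990347703075119
28 origin [ 523.  -196.7] yaw -0.8438 res [[-0.9, -1.4], [-1.4, -0.8], [-0.1, -0.2], [-0.9, -0.3], [0.7, -0.3], [0.1, 0.7], [1.0, 0.6], [0.6, 0.8], [0.9, 1.0]] scale 0.9870814435520132
[[ 596.7 -123.8   18.8]
 [ 561.4 -162.5   18.9]
 [ 509.1 -205.3   19.4]]
(array([600.7, -91.3,  29.6]), [0.1, 0.1]) (array([ 635.7, -130.9,   30.3]), [0.1, 0.1])
roof edge check [[ 586.3 -245.    72. ]
 [ 517.3 -304.6   72. ]]
```

Tray frame fit (residual <0.5 mm): origin (523.5,-198.1), yaw -0.8436, floor about z 18–19. Next, strip poses from the top view.

```bash
cat >> h.py <<'E'
def strip(f,cor,z=6):
    """cor: TL,TR,BR,BL white-top corners seen with the tab at the bottom; returns 38x90 outline mid + yaw of strip x"""
    W=px(f,cor,z)[:,:2]; tl,tr,br,bl=W
    y=(tl+bl-tr-br); L=np.linalg.norm(y)/2; y/=np.linalg.norm(y); x=np.array([y[1],-y[0]])
    c=W.mean(0)-4*x
    print('mid',c.round(1),'yaw',np.arctan2(x[1],x[0]).round(3),'len',L.round(1),'wid',[round(float(np.linalg.norm(a-b)),1) for a,b in((tl,bl),(tr,br))]); return c,np.arctan2(x[1],x[0])
E
python3 - <<'E'
from h import *
c=lambda p:[(210+u/4.5,140+v/4.5) for u,v in p]
for k in ([(104,376),(235,309),(250,346),(126,410)],[(508,323),(625,392),(606,431),(485,361)],[(64,562),(206,528),(215,569),(74,606)],[(469,578),(608,543),(619,588),(480,621)]):
    strip('top0',c(k))
to([440,0,210],-0.2)
E
```

```text
mid [576.6 288.7] yaw 0.478 len 90.9 wid [26.5, 26.2]
mid [563.4  52.4] yaw -0.549 len 88.2 wid [28.9, 28.1]
mid [444.2 312.5] yaw 0.238 len 91.0 wid [28.6, 26.7]
mid [431.1  58.7] yaw 0.23 len 90.0 wid [28.0, 29.3]
t 7.13 p [ 448.5 -119.1  216.7] yaw -0.843 toolz [-0.011  0.007 -1.   ] F [0.1 0.6 0.6] w 51.2
delta [ -8.5 119.1  -6.7] len 120 rot [-0.003 -0.013  0.643]
```

{"method": "carry_out", "body": {
  "rows": [
    {"translation":[-2,20,-5],"rot":[0,-0.013,0.118],"jaw":0.6},
    {"translation":[-2,20,-5],"rot":[0,0,0.118],"jaw":0.6},
    {"translation":[-2,20,-5],"rot":[0,0,0.118],"jaw":0.6},
    {"translation":[-2,20,-5],"rot":[0,0,0.118],"jaw":0.6},
    {"translation":[-2,20,-5],"rot":[0,0,0.118],"jaw":0.6},
    {"translation":[-2,20,-5],"rot":[0,0,0.118],"jaw":0.6},
    {"translation":[-2,20,-5],"rot":[0,0,0.118],"jaw":0.6},
    {"translation":[-2,20,-5],"rot":[0,0,0.118],"jaw":0.6}
  ]
}}

```text
time: 7.8
eef_pos: [431.6, 43.5, 176.8]
ee_rot: [[0.991, 0.136, 0.0], [0.136, -0.991, 0.008], [0.001, -0.008, -1.0]]
contact_force: [-0.3, -0.6, 0.2]
grip_width: 51.5
```

Run:
```python
from h import *
to([431,59,120],0.23)
```

```text
t 7.8 p [431.6  43.5 176.8] yaw 0.137 toolz [ 0.     0.008 -1.   ] F [-0.3 -0.6  0.2] w 51.5
delta [ -0.6  15.5 -56.8] len 59 rot [-0.008 -0.     0.093]
```

{"method": "carry_out", "body": {
  "rows": [
    {"translation":[-1,5,-10],"rot":[-0.008,0,0.093],"jaw":0.6},
    {"translation":[-1,3,-20],"rot":[0,0.004,0],"jaw":0.6},
    {"translation":[-1,3,-20],"rot":[0,0.004,0],"jaw":0.6},
    {"translation":[0,0,0],"rot":[0,0,0],"jaw":0.6}
  ]
}}

```text
time: 8.13
eef_pos: [425.9, 59.7, 123.2]
ee_rot: [[0.97, 0.244, -0.012], [0.244, -0.97, 0.003], [-0.011, -0.005, -1.0]]
contact_force: [-0.6, -0.1, -1.1]
grip_width: 51.3
```

Run:
```python
from h import *
to([431,59,120],0.23);snap('wrist','w6')
```

```text
t 8.13 p [425.9  59.7 123.2] yaw 0.246 toolz [-0.012  0.003 -1.   ] F [-0.6 -0.1 -1.1] w 51.3
delta [ 5.1 -0.7 -3.2] len 6 rot [-0.003 -0.012 -0.016]
```

View pics/w6.png

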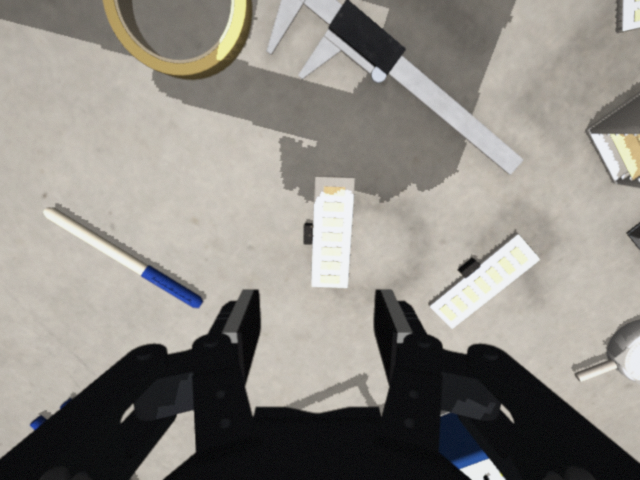

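Wrist view: strip D corners are (315,178), (354,178), (349,288), (312,288) with its tab at (308,233). Strip B is at (485,281).

Run:
```python
from h import *
crop('w6',290,160,380,300,4,'c6')
strip('w6',[(354,178),(349,288),(312,288),(315,178)])
strip('w6',[(540,259),(451,328),(430,305),(519,235)])
print(px('w6',[(330,240),(335,262)]))
```

```text
mid [433.   59.1] yaw 0.223 len 90.3 wid [29.3, 30.6]
mid [564.3  53.5] yaw -0.555 len 89.5 wid [28.6, 29.7]
[[435.8  56.6   7.8]
 [444.4  39.7   7.5]]
```

View pics/c6.png

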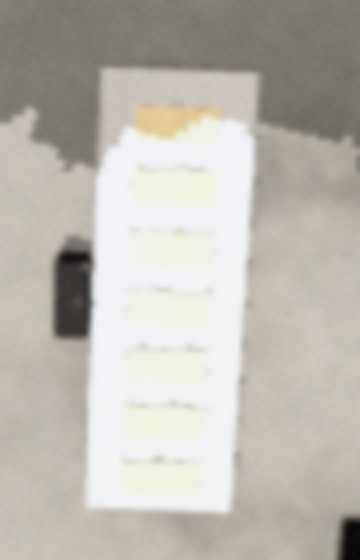

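{"method": "carry_out", "body": {
  "rows": [
    {"translation":[5,-0.5,-20],"rot":[-0.003,-0.01,-0.02],"jaw":0.6},
    {"translation":[-1,0,-20],"rot":[0,0.003,0],"jaw":0.6},
    {"translation":[-1,0,-20],"rot":[0,0.003,0],"jaw":0.6},
    {"translation":[-1,0,-20],"rot":[0,0.003,0],"jaw":0.6},
    {"translation":[0,0,0],"rot":[0,0,0],"jaw":0.6}
  ]
}}

```text
time: 8.6
eef_pos: [433.6, 57.6, 49.5]
ee_rot: [[0.975, 0.221, 0.004], [0.221, -0.975, -0.001], [0.003, 0.002, -1.0]]
contact_force: [-1.3, 0.5, -0.4]
grip_width: 51.3
```

Run:
```python
from h import *
to([432.5,59,10],0.226)
```

```text
t 8.6 p [433.6  57.6  49.5] yaw 0.223 toolz [ 0.004 -0.001 -1.   ] F [-1.3  0.5 -0.4] w 51.3
delta [ -1.1   1.4 -39.5] len 40 rot [0.001 0.004 0.003]
```

{"method": "carry_out", "body": {
  "rows": [
    {"translation":[-2,1.4,-15],"rot":[0.001,0.005,0.003],"jaw":0.6},
    {"translation":[-1,0,-12],"rot":[0,0.002,0],"jaw":0.6},
    {"translation":[-1,0,-10],"rot":[0,0.002,0],"jaw":0.6},
    {"translation":[0,0,0],"rot":[0,0,0],"jaw":0.6}
  ]
}}

```text
time: 8.93
eef_pos: [433.8, 57.9, 16.6]
ee_rot: [[0.975, 0.222, 0.003], [0.222, -0.975, -0.001], [0.003, 0.001, -1.0]]
contact_force: [-0.3, -0.3, -0.4]
grip_width: 51.4
```

Run:
```python
from h import *
to([432.5,59,0],0.226);snap('wrist','w7'); snap('scene','s7')
```

```text
t 8.93 p [433.8  57.9  16.6] yaw 0.224 toolz [ 0.003 -0.001 -1.   ] F [-0.3 -0.3 -0.4] w 51.4
delta [ -1.3   1.1 -16.6] len 17 rot [0.001 0.003 0.002]
```

View pics/w7.png

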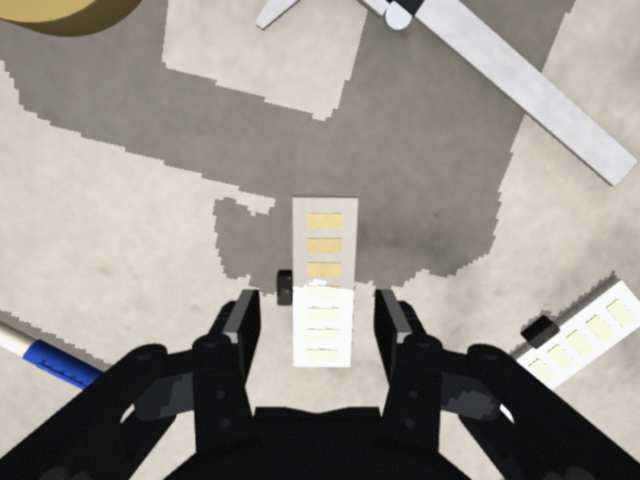

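{"method": "carry_out", "body": {
  "rows": [
    {"translation":[-1.5,1,-8],"rot":[0.001,0.003,0.002],"jaw":0.6},
    {"translation":[-0.5,0,-6],"rot":[0,0.001,0],"jaw":0.6},
    {"translation":[0,0,0],"rot":[0,0,0],"jaw":0.6}
  ]
}}

```text
time: 9.28
eef_pos: [435.7, 59.1, 6.0]
ee_rot: [[0.974, 0.224, 0.008], [0.224, -0.975, 0.001], [0.008, 0.001, -1.0]]
contact_force: [-0.7, 0.3, 0.4]
grip_width: 50.8
```

{"method": "carry_out", "body": {
  "rows": [
    {"translation":[0,0,-2.5],"rot":[0,0,0],"jaw":0.6},
    {"translation":[0,0,0],"rot":[0,0,0],"jaw":0.6}
  ]
}}

```text
time: 9.45
eef_pos: [435.8, 59.1, 3.4]
ee_rot: [[0.974, 0.224, 0.008], [0.224, -0.974, 0.001], [0.008, 0.001, -1.0]]
contact_force: [1.1, 0.1, 0.4]
grip_width: 51.4
```

{"method": "carry_out", "body": {
  "rows": [
    {"translation":[0,0,-2],"rot":[0,0,0],"jaw":0.6},
    {"translation":[0,0,0],"rot":[0,0,0],"jaw":0.6}
  ]
}}

```text
time: 9.62
eef_pos: [435.9, 59.2, 1.4]
ee_rot: [[0.974, 0.225, 0.009], [0.225, -0.974, 0.001], [0.009, 0.001, -1.0]]
contact_force: [0.6, -0.5, 0.2]
grip_width: 51.0
```

{"method": "carry_out", "body": {
  "rows": [
    {"translation":[-3,0,-1],"rot":[0,0.009,0],"jaw":0.6},
    {"translation":[0,0,-1],"rot":[0,0,0],"jaw":0.6},
    {"translation":[0,0,0],"rot":[0,0,0],"jaw":0.6}
  ]
}}

```text
time: 9.87
eef_pos: [432.8, 59.2, -0.6]
ee_rot: [[0.974, 0.225, -0.001], [0.225, -0.974, 0.001], [-0.001, -0.001, -1.0]]
contact_force: [-0.0, -0.5, -0.4]
grip_width: 51.7
```

{"method": "carry_out", "body": {
  "rows": [
    {"translation":[0,0,-1.5],"rot":[0,0,0],"jaw":0.5},
    {"translation":[0,0,0],"rot":[0,0,0],"jaw":0.5}
  ]
}}

```text
time: 10.03
eef_pos: [433.4, 59.2, -1.7]
ee_rot: [[0.974, 0.225, 0.0], [0.225, -0.974, 0.001], [0.001, -0.001, -1.0]]
contact_force: [0.5, 0.0, -0.3]
grip_width: 42.5
```

{"method": "carry_out", "body": {
  "rows": [
    {"translation":[0,0,-1.5],"rot":[0,0,0],"jaw":0.5},
    {"translation":[0,0,0],"rot":[0,0,0],"jaw":0.5}
  ]
}}

```text
time: 10.2
eef_pos: [433.9, 59.2, -1.4]
ee_rot: [[0.974, 0.225, 0.001], [0.225, -0.974, 0.001], [0.001, -0.0, -1.0]]
contact_force: [-0.4, -0.4, -0.5]
grip_width: 42.7
```

{"method": "carry_out", "body": {
  "rows": [
    {"translation":[0,0,-1],"rot":[0,0,0],"jaw":0.5},
    {"translation":[0,0,0],"rot":[0,0,0],"jaw":0.5}
  ]
}}

```text
time: 10.37
eef_pos: [434.4, 59.2, -1.8]
ee_rot: [[0.974, 0.225, 0.002], [0.225, -0.974, 0.001], [0.002, -0.0, -1.0]]
contact_force: [-0.8, 0.3, 0.5]
grip_width: 43.1
```

{"method": "carry_out", "body": {
  "rows": [
    {"translation":[-0.8,0,1.2],"rot":[0,0,0],"jaw":0.3},
    {"translation":[0,0,0],"rot":[0,0,0],"jaw":0.3},
    {"translation":[0,0,0],"rot":[0,0,0],"jaw":0.3},
    {"translation":[0,0,0],"rot":[0,0,0],"jaw":0.3}
  ],
  "grip_force": 50
}}

```text
time: 10.7
eef_pos: [433.4, 59.1, -0.8]
ee_rot: [[0.974, 0.225, 0.002], [0.225, -0.974, 0.0], [0.002, 0.0, -1.0]]
contact_force: [-0.3, -0.9, 4.9]
grip_width: 35.9
```

{"method": "carry_out", "body": {
  "rows": [
    {"translation":[0,0,5],"rot":[0,0,0],"jaw":0.3},
    {"translation":[0,0,15],"rot":[0,0,0],"jaw":0.3},
    {"translation":[0,0,15],"rot":[0,0,0],"jaw":0.3},
    {"translation":[0,0,0],"rot":[0,0,0],"jaw":0.3}
  ]
}}

```text
time: 11.03
eef_pos: [431.1, 59.1, 33.3]
ee_rot: [[0.974, 0.225, -0.004], [0.225, -0.974, 0.0], [-0.004, -0.001, -1.0]]
contact_force: [1.0, 0.8, 0.5]
grip_width: 35.6
```

Run:
```python
from h import *
to([598.2,-131.6,120]);snap('wrist','w8'); snap('scene','s8')
```

```text
t 11.03 p [431.1  59.1  33.3] yaw 0.227 toolz [-0.004  0.    -1.   ] F [1.  0.8 0.5] w 35.6
delta [ 167.1 -190.7   86.7] len 268 rot [-0.003 -0.003 -1.07 ]
```

View pics/w8.png

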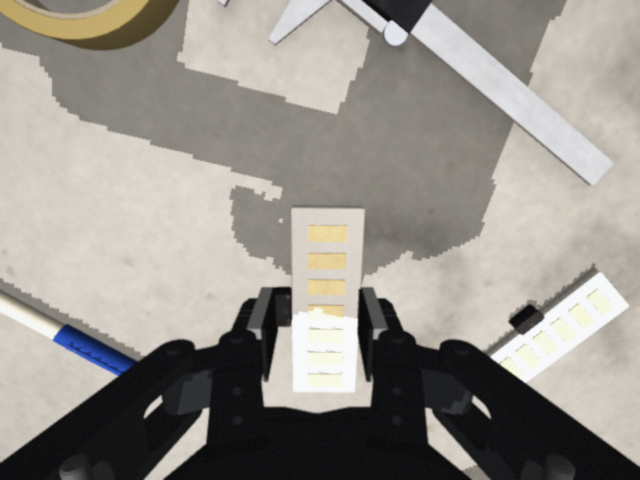

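Gripped. Carrying it to the first place at the yellow end.

{"method": "carry_out", "body": {
  "rows": [
    {"translation":[0,0,30],"rot":[0,0,0],"jaw":0.3},
    {"translation":[10,-12,30],"rot":[0,0,-0.117],"jaw":0.3},
    {"translation":[20,-23,12],"rot":[0,0,-0.117],"jaw":0.3},
    {"translation":[22,-25,3],"rot":[0,0,-0.117],"jaw":0.3},
    {"translation":[22,-25,2],"rot":[0,0,-0.117],"jaw":0.3},
    {"translation":[22,-25,0],"rot":[0,0,-0.117],"jaw":0.3},
    {"translation":[22,-25,0],"rot":[0,0,-0.117],"jaw":0.3},
    {"translation":[22,-25,0],"rot":[0,0,-0.117],"jaw":0.3}
  ]
}}

```text
time: 11.8
eef_pos: [564.0, -102.1, 100.7]
ee_rot: [[0.814, -0.581, -0.016], [-0.581, -0.814, 0.023], [-0.027, -0.009, -1.0]]
contact_force: [-0.4, 0.9, -1.5]
grip_width: 35.5
```

Run:
```python
from h import *
to([598.2,-131.6,110])
```

```text
t 11.8 p [ 564.  -102.1  100.7] yaw -0.62 toolz [-0.016  0.023 -1.   ] F [-0.4  0.9 -1.5] w 35.5
delta [ 34.2 -29.5   9.3] len 46 rot [-0.025 -0.014 -0.223]
```

{"method": "carry_out", "body": {
  "rows": [
    {"translation":[16,-14,5],"rot":[-0.012,-0.01,-0.112],"jaw":0.3},
    {"translation":[14,-12,3],"rot":[-0.012,-0.01,-0.112],"jaw":0.3},
    {"translation":[0,0,0],"rot":[0,0,0],"jaw":0.3},
    {"translation":[0,0,0],"rot":[0,0,0],"jaw":0.3}
  ]
}}

```text
time: 12.13
eef_pos: [595.8, -135.7, 100.5]
ee_rot: [[0.649, -0.761, -0.002], [-0.761, -0.649, 0.001], [-0.002, 0.001, -1.0]]
contact_force: [-0.6, 0.0, -0.4]
grip_width: 35.5
```

Run:
```python
from h import *
to([598.2,-131.6,60]);snap('wrist','w9')
```

```text
t 12.13 p [ 595.8 -135.7  100.5] yaw -0.865 toolz [-0.002  0.001 -1.   ] F [-0.6  0.  -0.4] w 35.5
delta [  2.4   4.1 -40.5] len 41 rot [-0.001 -0.002  0.022]
```

View pics/w9.png

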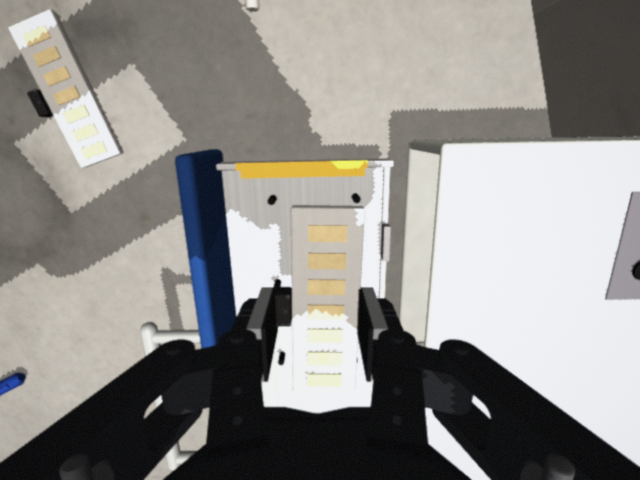

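{"method": "carry_out", "body": {
  "rows": [
    {"translation":[1.5,4,-15],"rot":[-0.001,0,0.022],"jaw":0.3},
    {"translation":[-1,0.3,-20],"rot":[0,0.004,0],"jaw":0.3},
    {"translation":[0,0,0],"rot":[0,0,0],"jaw":0.3}
  ]
}}

```text
time: 12.43
eef_pos: [593.7, -128.6, 63.4]
ee_rot: [[0.672, -0.741, -0.008], [-0.741, -0.672, 0.001], [-0.007, 0.005, -1.0]]
contact_force: [-1.5, 0.4, -1.9]
grip_width: 35.6
```

Run:
```python
from h import *
to([598.2,-131.6,19])
```

```text
t 12.43 p [ 593.7 -128.6   63.4] yaw -0.835 toolz [-0.008  0.001 -1.   ] F [-1.5  0.4 -1.9] w 35.6
delta [  4.5  -3.  -44.4] len 45 rot [-0.001 -0.008 -0.008]
```

{"method": "carry_out", "body": {
  "rows": [
    {"translation":[4,-3,-10],"rot":[-0.001,-0.008,-0.008],"jaw":0.3},
    {"translation":[0,0,-15],"rot":[0,0.001,0],"jaw":0.3},
    {"translation":[0,0,0],"rot":[0,0,0],"jaw":0.3}
  ]
}}

```text
time: 12.68
eef_pos: [595.3, -128.3, 37.7]
ee_rot: [[0.67, -0.742, -0.004], [-0.742, -0.67, 0.002], [-0.005, 0.002, -1.0]]
contact_force: [-1.9, 0.1, -1.3]
grip_width: 36.1
```

Run:
```python
from h import *
to([598.2,-131.6,19])
```

```text
t 12.68 p [ 595.3 -128.3   37.7] yaw -0.836 toolz [-0.004  0.002 -1.   ] F [-1.9  0.1 -1.3] w 36.1
delta [  2.9  -3.3 -18.7] len 19 rot [-0.002 -0.004 -0.007]
```

{"method": "carry_out", "body": {
  "rows": [
    {"translation":[3,-3.4,0],"rot":[-0.002,-0.004,-0.007],"jaw":0.3},
    {"translation":[0,0,0],"rot":[0,0,0],"jaw":0.3}
  ]
}}

```text
time: 12.85
eef_pos: [597.7, -130.6, 38.6]
ee_rot: [[0.667, -0.745, -0.001], [-0.745, -0.667, 0.001], [-0.001, 0.0, -1.0]]
contact_force: [0.8, 0.4, 0.8]
grip_width: 36.0
```

Run:
```python
from h import *
to([598.2,-131.6,19]); snap('wrist','w10')
```

```text
t 12.85 p [ 597.7 -130.6   38.6] yaw -0.841 toolz [-0.001  0.001 -1.   ] F [0.8 0.4 0.8] w 36.0
delta [  0.5  -1.  -19.6] len 20 rot [-0.001 -0.001 -0.002]
```

View pics/w10.png

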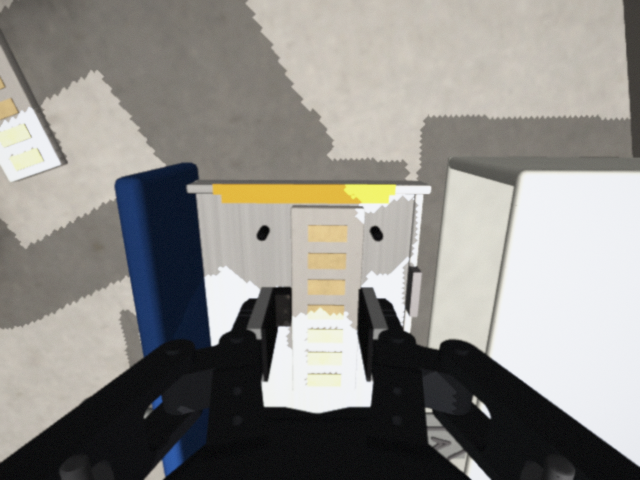

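{"method": "carry_out", "body": {
  "rows": [
    {"translation":[0.3,-0.8,-8],"rot":[-0.001,0,-0.002],"jaw":0.3},
    {"translation":[-0.5,0.2,-6],"rot":[0,0.001,0],"jaw":0.3},
    {"translation":[0,0,0],"rot":[0,0,0],"jaw":0.3}
  ]
}}

```text
time: 13.15
eef_pos: [599.4, -131.4, 27.4]
ee_rot: [[0.666, -0.746, 0.004], [-0.746, -0.666, -0.002], [0.004, -0.002, -1.0]]
contact_force: [0.3, 0.2, -1.9]
grip_width: 36.4
```

{"method": "carry_out", "body": {
  "rows": [
    {"translation":[0,0,-3],"rot":[0,0,0],"jaw":0.3},
    {"translation":[0,0,-2],"rot":[0,0,0],"jaw":0.3},
    {"translation":[0,0,0],"rot":[0,0,0],"jaw":0.3}
  ]
}}

```text
time: 13.4
eef_pos: [599.5, -131.5, 22.0]
ee_rot: [[0.666, -0.746, 0.004], [-0.746, -0.666, -0.002], [0.004, -0.002, -1.0]]
contact_force: [0.5, 0.1, -0.5]
grip_width: 35.9
```

Run:
```python
from h import *
to([598.2,-131.6,19])
```

```text
t 13.4 p [ 599.5 -131.5   22. ] yaw -0.842 toolz [ 0.004 -0.002 -1.   ] F [ 0.5  0.1 -0.5] w 35.9
delta [-1.3 -0.1 -3. ] len 3 rot [ 0.002  0.004 -0.001]
```

{"method": "carry_out", "body": {
  "rows": [
    {"translation":[-1,0,-2],"rot":[0.002,0.004,0],"jaw":0.3},
    {"translation":[0,0,-1],"rot":[0,0,0],"jaw":0.3},
    {"translation":[0,0,0],"rot":[0,0,0],"jaw":0.3}
  ]
}}

```text
time: 13.65
eef_pos: [598.4, -131.6, 18.7]
ee_rot: [[0.666, -0.746, -0.0], [-0.746, -0.666, 0.001], [-0.001, -0.0, -1.0]]
contact_force: [0.1, -0.4, -0.7]
grip_width: 35.4
```

{"method": "carry_out", "body": {
  "rows": [
    {"translation":[0,0,-1],"rot":[0,0,0],"jaw":0.3},
    {"translation":[0,0,0],"rot":[0,0,0],"jaw":0.3}
  ]
}}

```text
time: 13.82
eef_pos: [598.4, -131.6, 17.6]
ee_rot: [[0.666, -0.746, -0.0], [-0.746, -0.666, 0.001], [-0.001, -0.0, -1.0]]
contact_force: [-0.5, 0.6, -0.6]
grip_width: 35.4
```

{"method": "carry_out", "body": {
  "rows": [
    {"translation":[0,0,-1],"rot":[0,0,0],"jaw":0.3},
    {"translation":[0,0,0],"rot":[0,0,0],"jaw":0.3}
  ]
}}

```text
time: 13.98
eef_pos: [599.0, -132.0, 17.6]
ee_rot: [[0.666, -0.746, 0.001], [-0.746, -0.666, -0.0], [0.001, -0.001, -1.0]]
contact_force: [-0.2, -0.0, -0.6]
grip_width: 35.3
```

{"method": "carry_out", "body": {
  "rows": [
    {"translation":[0,0,0.5],"rot":[0,0,0],"jaw":0.55},
    {"translation":[0,0,0],"rot":[0,0,0],"jaw":0.55},
    {"translation":[0,0,0],"rot":[0,0,0],"jaw":0.55},
    {"translation":[0,0,10],"rot":[0,0,0],"jaw":0.55},
    {"translation":[0,0,20],"rot":[0,0,0],"jaw":0.55},
    {"translation":[0,0,30],"rot":[0,0,0],"jaw":0.55},
    {"translation":[0,0,30],"rot":[0,0,0],"jaw":0.55},
    {"translation":[0,0,10],"rot":[0,0,0],"jaw":0.55}
  ]
}}

```text
time: 14.65
eef_pos: [594.9, -130.5, 118.4]
ee_rot: [[0.666, -0.746, -0.009], [-0.746, -0.666, 0.003], [-0.009, 0.005, -1.0]]
contact_force: [1.0, 0.0, 0.6]
grip_width: 47.1
```

Run:
```python
from h import *
st(); snap('wrist','w11'); snap('top','t11')
```

```text
t 14.65 p [ 594.9 -130.5  118.4] yaw -0.842 toolz [-0.009  0.003 -1.   ] F [1.  0.  0.6] w 47.1
```

View pics/w11.png

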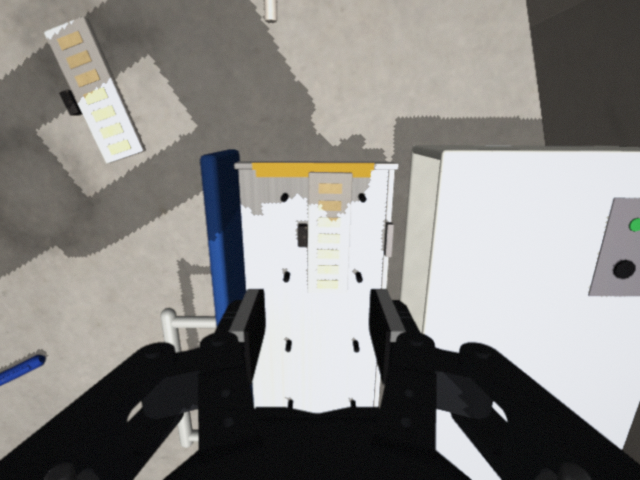

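View pics/t11.png

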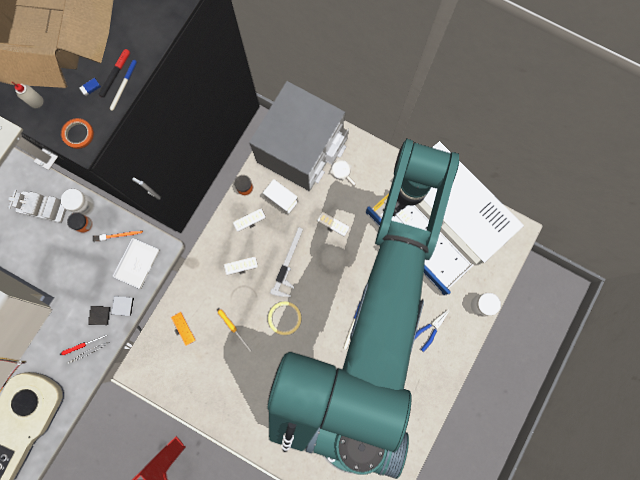

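Strip 1 lies flat between the pins (corners (308,172) to (350,290)). I'll check its tray coordinates and re-measure strip B at (95,90).

```bash
cat >> h.py <<'E'
O=np.array([523.5,-198.1]); 
def loc(P):
    P=np.atleast_2d(P)[:,:2]-O; return np.round(np.c_[P@X[:2],P@Y[:2]],1)
E
python3 - <<'E'
from h import *
crop('w11',270,155,400,305,4,'c11')
print(loc(px('w11',[(308,172),(351,172),(351,290),(310,290)],24)))
c,y=strip('w11',[(83,16),(144,152),(107,164),(46,38)])
to([c[0],c[1],100],y)
E
```

```text
[[ -9.9 146.9]
 [ 19.3 147. ]
 [ 22.   58.7]
 [ -9.1  58.6]]
mid [562.9  52.5] yaw -0.534 len 89.0 wid [30.3, 30.0]
t 14.75 p [ 594.8 -130.4  116.6] yaw -0.842 toolz [-0.01   0.004 -1.   ] F [-0.8 -0.6 -0.1] w 47.1
delta [-31.9 183.  -16.6] len 186 rot [-0.002 -0.01   0.308]
```

View pics/c11.png

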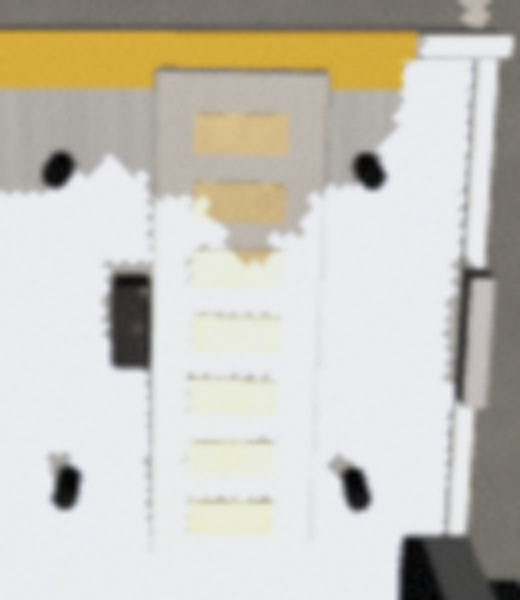

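{"method": "carry_out", "body": {
  "rows": [
    {"translation":[-5,31,0],"rot":[0,-0.01,0.05],"jaw":0.6},
    {"translation":[-5,31,0],"rot":[0,0,0.05],"jaw":0.6},
    {"translation":[-5,31,0],"rot":[0,0,0.05],"jaw":0.6},
    {"translation":[-5,31,0],"rot":[0,0,0.05],"jaw":0.6},
    {"translation":[-5,31,0],"rot":[0,0,0.05],"jaw":0.6},
    {"translation":[-5,28,0],"rot":[0,0,0.05],"jaw":0.6},
    {"translation":[0,0,0],"rot":[0,0,0],"jaw":0.6}
  ]
}}

```text
time: 15.33
eef_pos: [556.1, 57.2, 102.6]
ee_rot: [[0.86, -0.51, -0.019], [-0.51, -0.86, 0.004], [-0.018, 0.006, -1.0]]
contact_force: [0.4, -0.3, 0.3]
grip_width: 51.1
```

Run:
```python
from h import *
to([564,53,60],-.55); snap('wrist','w12')
```

```text
t 15.33 p [556.1  57.2 102.6] yaw -0.535 toolz [-0.019  0.004 -1.   ] F [ 0.4 -0.3  0.3] w 51.1
delta [  7.9  -4.2 -42.6] len 43 rot [-0.004 -0.019 -0.015]
```

View pics/w12.png

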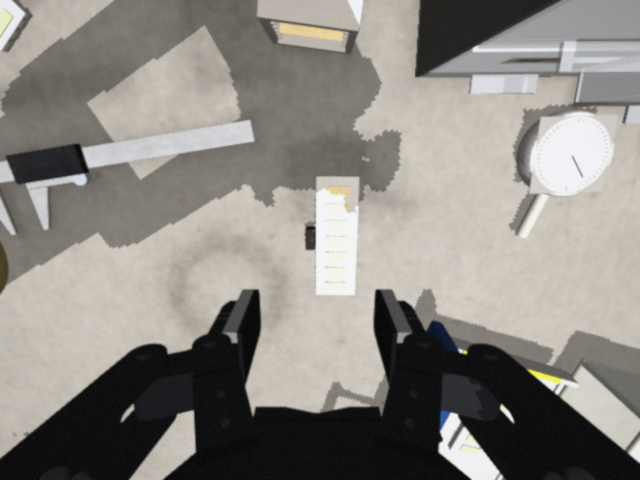

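Strip B: corners (317,177), (359,178), (355,295), (317,295), tab at (311,237).

Run:
```python
from h import *
c,y=strip('w12',[(359,178),(355,295),(317,295),(317,177)])
to([c[0],c[1],20],y)
```

```text
mid [563.6  52.4] yaw -0.535 len 89.6 wid [28.9, 29.2]
t 15.38 p [556.2  55.1 102. ] yaw -0.537 toolz [-0.019  0.002 -1.   ] F [ 0.6 -0.1 -0.7] w 51.6
delta [  7.4  -2.7 -82. ] len 82 rot [-0.002 -0.019  0.002]
```

{"method": "carry_out", "body": {
  "rows": [
    {"translation":[7,-2.5,-10],"rot":[-0.002,-0.019,0],"jaw":0.6},
    {"translation":[0,0,-22],"rot":[0,0.001,0],"jaw":0.6},
    {"translation":[-1,0,-22],"rot":[0,0.003,0],"jaw":0.6},
    {"translation":[-1,0,-10],"rot":[0,0.003,0],"jaw":0.6},
    {"translation":[0,0,0],"rot":[0,0,0],"jaw":0.6}
  ]
}}

```text
time: 15.8
eef_pos: [559.0, 49.6, 30.3]
ee_rot: [[0.858, -0.514, -0.013], [-0.514, -0.858, -0.004], [-0.009, 0.01, -1.0]]
contact_force: [-1.1, 0.5, 0.0]
grip_width: 51.3
```

Run:
```python
from h import *
to([563.6,52.7,0],-.54)
```

```text
t 15.8 p [559.   49.6  30.3] yaw -0.539 toolz [-0.013 -0.004 -1.   ] F [-1.1  0.5  0. ] w 51.3
delta [  4.6   3.1 -30.3] len 31 rot [ 0.004 -0.013 -0.001]
```

{"method": "carry_out", "body": {
  "rows": [
    {"translation":[4.5,3,0],"rot":[0.004,-0.013,0],"jaw":0.6},
    {"translation":[0,0,-10],"rot":[0,0,0],"jaw":0.6},
    {"translation":[0,0,0],"rot":[0,0,0],"jaw":0.6}
  ]
}}

```text
time: 16.05
eef_pos: [563.7, 51.1, 18.8]
ee_rot: [[0.857, -0.516, -0.001], [-0.516, -0.857, 0.0], [-0.001, 0.0, -1.0]]
contact_force: [-0.0, -0.2, -0.7]
grip_width: 51.5
```

Run:
```python
from h import *
to([563.6,52.7,0],-.54)
```

```text
t 16.05 p [563.7  51.1  18.8] yaw -0.542 toolz [-0.001  0.    -1.   ] F [-0.  -0.2 -0.7] w 51.5
delta [ -0.1   1.6 -18.8] len 19 rot [-0.    -0.001  0.002]
```

{"method": "carry_out", "body": {
  "rows": [
    {"translation":[-0.5,1.6,-7],"rot":[0,0,0.002],"jaw":0.6},
    {"translation":[-0.5,0,-7],"rot":[0,0.001,0],"jaw":0.6},
    {"translation":[0,0,-3],"rot":[0,0,0],"jaw":0.55},
    {"translation":[0,0,0],"rot":[0,0,0],"jaw":0.5}
  ]
}}

```text
time: 16.38
eef_pos: [564.8, 52.5, 2.7]
ee_rot: [[0.857, -0.515, 0.004], [-0.515, -0.857, 0.0], [0.003, -0.002, -1.0]]
contact_force: [-0.5, -0.5, -0.1]
grip_width: 42.8
```

Run:
```python
from h import *
to([563.6,52.7,-0.8],-.54)
```

```text
t 16.38 p [564.8  52.5   2.7] yaw -0.541 toolz [ 0.004  0.    -1.   ] F [-0.5 -0.5 -0.1] w 42.8
delta [-1.2  0.2 -3.5] len 4 rot [-0.     0.004  0.001]
```

{"method": "carry_out", "body": {
  "rows": [
    {"translation":[-1,0,-3.3],"rot":[0,0.004,0],"jaw":0.5},
    {"translation":[0,0,0],"rot":[0,0,0],"jaw":0.5},
    {"translation":[0,0,0],"rot":[0,0,0],"jaw":0.3},
    {"translation":[0,0,0],"rot":[0,0,0],"jaw":0.3},
    {"translation":[0,0,0],"rot":[0,0,0],"jaw":0.3},
    {"translation":[0,0,0],"rot":[0,0,0],"jaw":0.3}
  ],
  "grip_force": 50
}}

```text
time: 16.88
eef_pos: [564.7, 52.8, 0.5]
ee_rot: [[0.858, -0.514, 0.002], [-0.514, -0.858, 0.0], [0.001, -0.001, -1.0]]
contact_force: [-0.7, 0.5, -1.0]
grip_width: 35.7
```

{"method": "carry_out", "body": {
  "rows": [
    {"translation":[0,0,5],"rot":[0,0,0],"jaw":0.3},
    {"translation":[0,0,15],"rot":[0,0,0],"jaw":0.3},
    {"translation":[0,0,25],"rot":[0,0,0],"jaw":0.3},
    {"translation":[0,0,30],"rot":[0,0,0],"jaw":0.3},
    {"translation":[0,0,25],"rot":[0,0,0],"jaw":0.3}
  ]
}}

```text
time: 17.3
eef_pos: [557.4, 52.7, 95.6]
ee_rot: [[0.857, -0.514, -0.018], [-0.514, -0.858, 0.0], [-0.016, 0.009, -1.0]]
contact_force: [1.2, 0.5, 0.0]
grip_width: 35.8
```

Run:
```python
from h import *
to(list(O+42.5*Y[:2])+[100],tilt=0.1);snap('wrist','w13')
```

```text
t 17.3 p [557.4  52.7  95.6] yaw -0.54 toolz [-0.018  0.    -1.   ] F [1.2 0.5 0. ] w 35.8
delta [  -2.1 -222.6    4.4] len 223 rot [ 0.074 -0.082 -0.303]
```

View pics/w13.png

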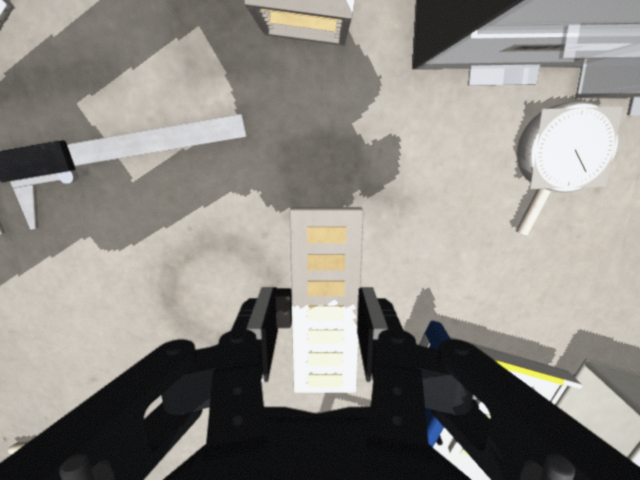

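{"method": "carry_out", "body": {
  "rows": [
    {"translation":[0,-20,3],"rot":[0,-0.015,-0.038],"jaw":0.3},
    {"translation":[0,-30,3],"rot":[0,0,-0.038],"jaw":0.3},
    {"translation":[0,-30,2],"rot":[0,0,-0.038],"jaw":0.3},
    {"translation":[0,-30,2],"rot":[0,0,-0.038],"jaw":0.3},
    {"translation":[0,-30,0],"rot":[0,0,-0.038],"jaw":0.3},
    {"translation":[0,-30,0],"rot":[0,0,-0.038],"jaw":0.3},
    {"translation":[0,-30,0],"rot":[0.0,0,-0.038],"jaw":0.3},
    {"translation":[0,0,0],"rot":[0,0,0],"jaw":0.3}
  ]
}}

```text
time: 18.02
eef_pos: [563.2, -153.5, 120.0]
ee_rot: [[0.688, -0.726, 0.024], [-0.726, -0.688, -0.006], [0.021, -0.013, -1.0]]
contact_force: [-0.5, -0.0, -0.6]
grip_width: 35.4
```

Run:
```python
from h import *
to(list(O+42.5*Y[:2])+[70],tilt=0.1)
```

```text
t 18.02 p [ 563.2 -153.5  120. ] yaw -0.812 toolz [ 0.024 -0.006 -1.   ] F [-0.5 -0.  -0.6] w 35.4
delta [ -8.  -16.3 -50. ] len 53 rot [ 0.074 -0.05  -0.03 ]
```

{"method": "carry_out", "body": {
  "rows": [
    {"translation":[-8,-16,-10],"rot":[0.074,-0.05,-0.03],"jaw":0.3},
    {"translation":[0,0,-18],"rot":[0,0.003,0],"jaw":0.3},
    {"translation":[0,0,-18],"rot":[0,0.003,0],"jaw":0.3},
    {"translation":[0,0,0],"rot":[0,0,0],"jaw":0.3}
  ]
}}

```text
time: 18.35
eef_pos: [555.9, -173.4, 74.8]
ee_rot: [[0.66, -0.747, 0.077], [-0.751, -0.657, 0.067], [0.001, -0.102, -0.995]]
contact_force: [-1.0, 0.5, -1.6]
grip_width: 35.7
```

Run:
```python
from h import *
to(list(O+42.5*Y[:2])+[45],tilt=0.1)
```

```text
t 18.35 p [ 555.9 -173.4   74.8] yaw -0.849 toolz [ 0.077  0.067 -0.995] F [-1.   0.5 -1.6] w 35.7
delta [ -0.7   3.6 -29.8] len 30 rot [-0.001  0.002  0.006]
```

{"method": "carry_out", "body": {
  "rows": [
    {"translation":[-0.7,3.6,-10],"rot":[0,0.002,0.006],"jaw":0.3},
    {"translation":[0,0,-15],"rot":[0,0.001,0],"jaw":0.3},
    {"translation":[0,0,0],"rot":[0,0,0],"jaw":0.3}
  ]
}}

```text
time: 18.6
eef_pos: [555.7, -168.3, 49.8]
ee_rot: [[0.667, -0.742, 0.075], [-0.745, -0.663, 0.068], [-0.001, -0.101, -0.995]]
contact_force: [-0.1, 0.8, -1.1]
grip_width: 35.7
```

Run:
```python
from h import *
to(list(O+42.5*Y[:2])+[45],tilt=0.1); snap('wrist','w14')
```

```text
t 18.6 p [ 555.7 -168.3   49.8] yaw -0.841 toolz [ 0.075  0.068 -0.995] F [-0.1  0.8 -1.1] w 35.7
delta [-0.5 -1.6 -4.8] len 5 rot [-0.001  0.    -0.002]
```

View pics/w14.png

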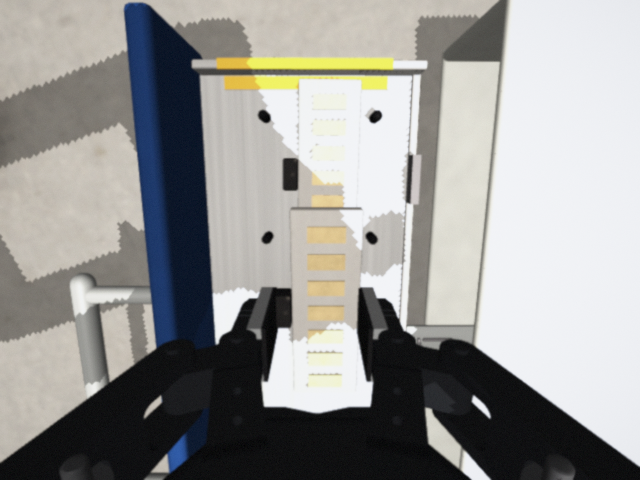

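{"method": "carry_out", "body": {
  "rows": [
    {"translation":[-0.5,-1.6,-8],"rot":[0,0,-0.002],"jaw":0.3},
    {"translation":[-0.5,0,-8],"rot":[0,0.001,0],"jaw":0.3},
    {"translation":[0,0,-5],"rot":[0,0,0],"jaw":0.3},
    {"translation":[0,0,0],"rot":[0,0,0],"jaw":0.3}
  ]
}}

```text
time: 18.98
eef_pos: [558.3, -168.8, 32.3]
ee_rot: [[0.668, -0.74, 0.081], [-0.744, -0.665, 0.065], [0.006, -0.104, -0.995]]
contact_force: [-0.1, -0.1, -0.8]
grip_width: 35.3
```

Run:
```python
from h import *
to(list(O+42.5*Y[:2])+[24],tilt=0.1)
```

```text
t 18.98 p [ 558.3 -168.8   32.3] yaw -0.839 toolz [ 0.081  0.065 -0.995] F [-0.1 -0.1 -0.8] w 35.3
delta [-3.1 -1.  -8.3] len 9 rot [ 0.002  0.007 -0.004]
```

{"method": "carry_out", "body": {
  "rows": [
    {"translation":[-3.1,-1,0],"rot":[0.002,0.007,-0.004],"jaw":0.3},
    {"translation":[0,0,-3],"rot":[0,0,0],"jaw":0.3},
    {"translation":[0,0,-3],"rot":[0,0,0],"jaw":0.3},
    {"translation":[0,0,0],"rot":[0,0,0],"jaw":0.3}
  ]
}}

```text
time: 19.32
eef_pos: [555.5, -170.0, 26.6]
ee_rot: [[0.665, -0.743, 0.075], [-0.747, -0.661, 0.066], [0.001, -0.1, -0.995]]
contact_force: [0.1, -0.7, -1.0]
grip_width: 36.1
```

Run:
```python
from h import *
to(list(O+42.5*Y[:2])+[24],tilt=0.1)
```

```text
t 19.32 p [ 555.5 -170.    26.6] yaw -0.844 toolz [ 0.075  0.066 -0.995] F [ 0.1 -0.7 -1. ] w 36.1
delta [-0.3  0.2 -2.6] len 3 rot [0.    0.001 0.001]
```

{"method": "carry_out", "body": {
  "rows": [
    {"translation":[0,0,-1.5],"rot":[0,0,0],"jaw":0.3},
    {"translation":[0,0,-1],"rot":[0,0,0],"jaw":0.3},
    {"translation":[0,0,0],"rot":[0,0,0],"jaw":0.3}
  ]
}}

```text
time: 19.57
eef_pos: [555.7, -170.3, 24.1]
ee_rot: [[0.665, -0.743, 0.076], [-0.747, -0.661, 0.066], [0.001, -0.101, -0.995]]
contact_force: [-0.0, -0.2, -0.5]
grip_width: 35.6
```

{"method": "carry_out", "body": {
  "rows": [
    {"translation":[0,0,-1],"rot":[0,0,0],"jaw":0.3},
    {"translation":[0,0,0],"rot":[0,0,0],"jaw":0.3}
  ]
}}

```text
time: 19.73
eef_pos: [555.8, -170.4, 23.1]
ee_rot: [[0.664, -0.743, 0.076], [-0.747, -0.661, 0.066], [0.001, -0.101, -0.995]]
contact_force: [0.0, -0.1, -0.2]
grip_width: 36.0
```

{"method": "carry_out", "body": {
  "rows": [
    {"translation":[0,0,-0.8],"rot":[0,0,0],"jaw":0.3},
    {"translation":[0,0,0],"rot":[0,0,0],"jaw":0.3}
  ]
}}

```text
time: 19.9
eef_pos: [556.0, -170.5, 22.5]
ee_rot: [[0.664, -0.743, 0.077], [-0.747, -0.661, 0.066], [0.002, -0.101, -0.995]]
contact_force: [0.2, -0.1, -0.3]
grip_width: 35.5
```

{"method": "carry_out", "body": {
  "rows": [
    {"translation":[0,0,0],"rot":[0,0,0],"jaw":0.55},
    {"translation":[0,0,0],"rot":[0,0,0],"jaw":0.55},
    {"translation":[0,0,0],"rot":[0,0,0],"jaw":0.55},
    {"translation":[0,0,10],"rot":[0,0,0],"jaw":0.55},
    {"translation":[0,0,20],"rot":[0,0,0],"jaw":0.55},
    {"translation":[0,0,30],"rot":[0,0,0],"jaw":0.55},
    {"translation":[0,0,30],"rot":[0,0,0],"jaw":0.55},
    {"translation":[0,0,20],"rot":[0,0,0],"jaw":0.55}
  ]
}}

```text
time: 20.57
eef_pos: [551.1, -168.1, 132.0]
ee_rot: [[0.664, -0.745, 0.064], [-0.747, -0.661, 0.072], [-0.011, -0.095, -0.995]]
contact_force: [1.3, -1.0, 0.4]
grip_width: 46.7
```

Run:
```python
from h import *
to([444.2,312,200],0.238); snap('wrist','w15');snap('top','t15')
```

```text
t 20.57 p [ 551.1 -168.1  132. ] yaw -0.844 toolz [ 0.064  0.072 -0.995] F [ 1.3 -1.   0.4] w 46.7
delta [-106.9  480.1   68. ] len 497 rot [-0.099  0.019  1.082]
```

View pics/w15.png

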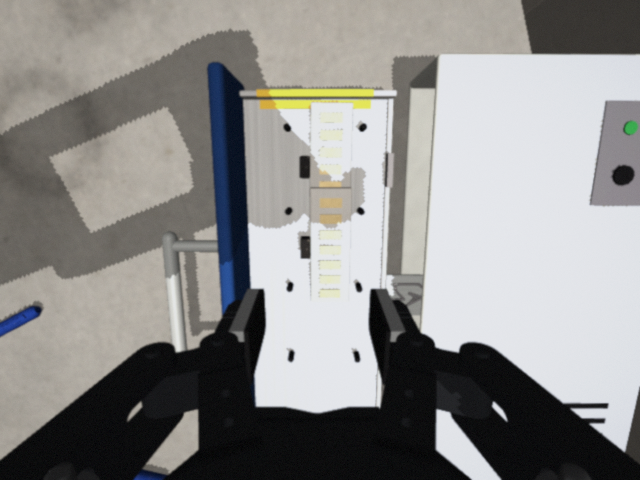

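View pics/t15.png

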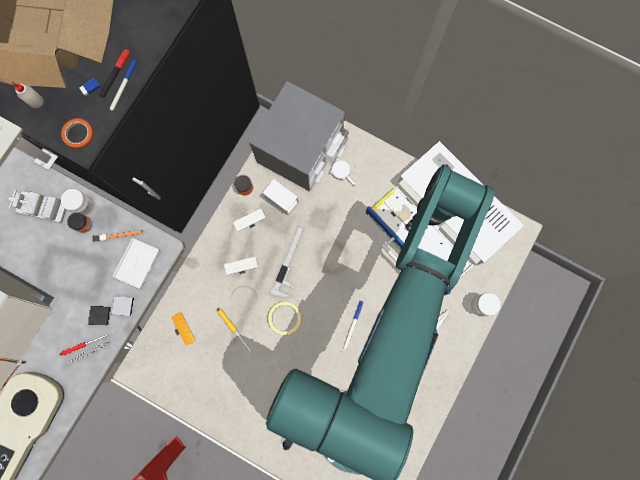

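Strip 2 rests shingled on strip 1, with its upper edge at v≈188 and lower edge at v≈300. I'll check its coordinates.

Run:
```python
from h import *
print(loc(px('w15',[(309,188),(351,188)],32.5)),loc(px('w15',[(311,300),(350,300)],24)),loc(px('w15',[(310,104),(353,104)],24)))
print(px('w15',[(330,192),(330,240),(330,296),(330,108),(330,180)])[:,2])
```

```text
[[-10.8  87. ]
 [ 19.3  87. ]] [[-10.   -1.6]
 [ 20.9  -1.5]] [[-10.  145.5]
 [ 20.4 145.3]]
[33.7 30.4 26.4 24.9 24.8]
```

{"method": "carry_out", "body": {
  "rows": [
    {"translation":[-8,30,5],"rot":[-0.05,0.01,0.085],"jaw":0.6},
    {"translation":[-8,37,0],"rot":[-0.05,0.01,0.085],"jaw":0.6},
    {"translation":[-8,37,0],"rot":[0,0,0.085],"jaw":0.6},
    {"translation":[-8,37,0],"rot":[0,0,0.085],"jaw":0.6},
    {"translation":[-8,37,0],"rot":[0,0,0.085],"jaw":0.6},
    {"translation":[-8,37,0],"rot":[0,0,0.085],"jaw":0.6},
    {"translation":[-8,37,0],"rot":[0,0,0.085],"jaw":0.6},
    {"translation":[-8,37,0],"rot":[0,0,0.085],"jaw":0.6}
  ]
}}

```text
time: 21.33
eef_pos: [485.0, 121.4, 139.3]
ee_rot: [[0.988, -0.146, 0.058], [-0.146, -0.989, -0.001], [0.057, -0.007, -0.998]]
contact_force: [1.0, -0.1, -0.0]
grip_width: 50.9
```

Run:
```python
from h import *
to([444.2,312,130],0.238)
```

```text
t 21.33 p [485.  121.4 139.3] yaw -0.147 toolz [ 0.058 -0.001 -0.998] F [ 1.  -0.1 -0. ] w 50.9
delta [-40.8 190.6  -9.3] len 195 rot [-0.01   0.057  0.384]
```

{"method": "carry_out", "body": {
  "rows": [
    {"translation":[-8,34,0],"rot":[0,0.02,0.078],"jaw":0.6},
    {"translation":[-8,34,0],"rot":[0,0.02,0.078],"jaw":0.6},
    {"translation":[-8,34,0],"rot":[0,0.015,0.078],"jaw":0.6},
    {"translation":[-8,34,0],"rot":[0,0,0.078],"jaw":0.6},
    {"translation":[-6,30,0],"rot":[0,0,0.07],"jaw":0.6},
    {"translation":[0,0,0],"rot":[0,0,0],"jaw":0.6}
  ]
}}

```text
time: 21.83
eef_pos: [438.3, 300.6, 136.3]
ee_rot: [[0.965, 0.262, -0.007], [0.262, -0.965, 0.007], [-0.005, -0.008, -1.0]]
contact_force: [-0.1, -0.1, 0.2]
grip_width: 51.2
```

Run:
```python
from h import *
to([444.2,312,60],0.238); snap('wrist','w16')
```

```text
t 21.83 p [438.3 300.6 136.3] yaw 0.265 toolz [-0.007  0.007 -1.   ] F [-0.1 -0.1  0.2] w 51.2
delta [  5.9  11.4 -76.3] len 77 rot [-0.007 -0.007 -0.027]
```

View pics/w16.png

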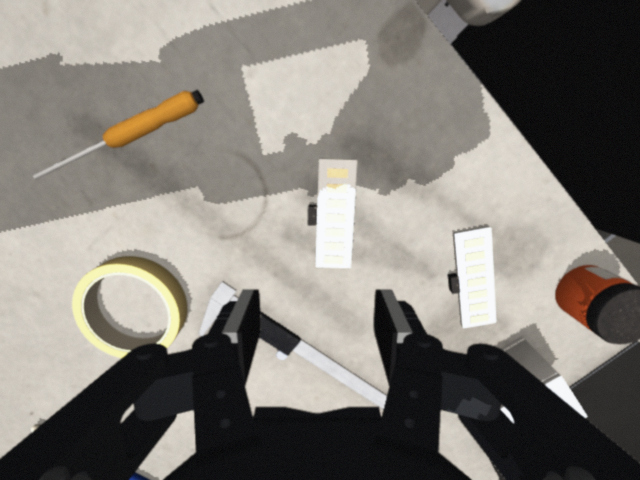

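Strip C corners: (319,160), (357,160), (352,268), (317,266), tab at (312,215). Strip A corners: (454,233), (491,227), (496,324), (464,328).

Run:
```python
from h import *
c,y=strip('w16',[(357,160),(352,268),(316,266),(319,160)])
strip('w16',[(491,227),(496,324),(463,328),(454,233)])
to([c[0],c[1],30],y)
```

```text
mid [445.9 313.9] yaw 0.244 len 89.1 wid [29.5, 30.8]
mid [578.6 290.3] yaw 0.464 len 91.4 wid [30.4, 29.5]
t 21.88 p [438.7 298.4 136. ] yaw 0.262 toolz [-0.007  0.004 -1.   ] F [ 0.   0.2 -1. ] w 51.0
delta [   7.2   15.5 -106. ] len 107 rot [-0.004 -0.007 -0.019]
```

{"method": "carry_out", "body": {
  "rows": [
    {"translation":[7,15.5,-10],"rot":[-0.004,-0.007,-0.02],"jaw":0.6},
    {"translation":[-1,0,-25],"rot":[0,0.003,0],"jaw":0.6},
    {"translation":[-1,0,-25],"rot":[0,0.003,0],"jaw":0.6},
    {"translation":[-1,0,-25],"rot":[0,0.003,0],"jaw":0.6},
    {"translation":[0,0,-10],"rot":[0,0,0],"jaw":0.6},
    {"translation":[0,0,0],"rot":[0,0,0],"jaw":0.6}
  ]
}}

```text
time: 22.38
eef_pos: [444.1, 310.0, 38.2]
ee_rot: [[0.972, 0.233, -0.005], [0.233, -0.972, -0.003], [-0.006, 0.002, -1.0]]
contact_force: [-0.5, 0.2, 0.8]
grip_width: 51.4
```

Run:
```python
from h import *
to([445.7,313.7,0],.243)
```

```text
t 22.38 p [444.1 310.   38.2] yaw 0.235 toolz [-0.005 -0.003 -1.   ] F [-0.5  0.2  0.8] w 51.4
delta [  1.6   3.7 -38.2] len 38 rot [ 0.003 -0.005  0.008]
```

{"method": "carry_out", "body": {
  "rows": [
    {"translation":[1.5,3.7,-5],"rot":[0.003,-0.005,0.008],"jaw":0.6},
    {"translation":[-0.5,0,-10],"rot":[0,0.001,0],"jaw":0.6},
    {"translation":[-0.5,0,-8],"rot":[0,0.001,0],"jaw":0.6},
    {"translation":[0,0,0],"rot":[0,0,0],"jaw":0.6}
  ]
}}

```text
time: 22.72
eef_pos: [447.0, 312.8, 16.2]
ee_rot: [[0.971, 0.238, 0.002], [0.238, -0.971, 0.002], [0.003, -0.001, -1.0]]
contact_force: [-0.3, -0.4, -0.8]
grip_width: 51.4
```

Run:
```python
from h import *
to([445.7,313.7,0],.243); snap('wrist','w17')
```

```text
t 22.72 p [447.  312.8  16.2] yaw 0.24 toolz [ 0.002  0.002 -1.   ] F [-0.3 -0.4 -0.8] w 51.4
delta [ -1.3   0.9 -16.2] len 16 rot [-0.002  0.002  0.003]
```

View pics/w17.png

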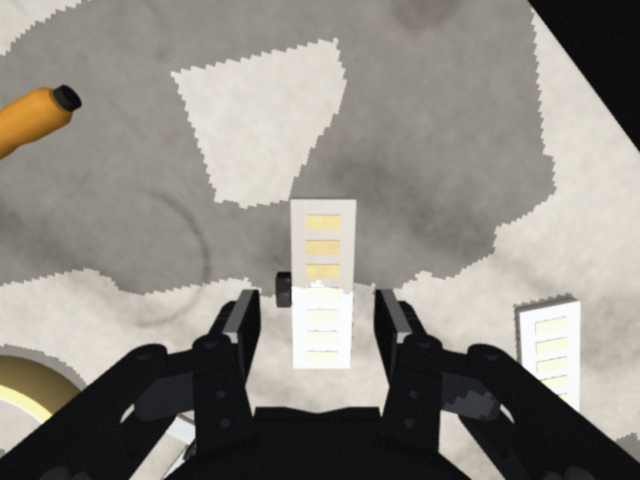

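Centred on strip C. Descending and gripping.

{"method": "carry_out", "body": {
  "rows": [
    {"translation":[-1.5,1,-6],"rot":[-0.002,0.002,0.003],"jaw":0.6},
    {"translation":[-0.5,0,-5],"rot":[0,0.001,0],"jaw":0.55},
    {"translation":[0,0,-3],"rot":[0,0,0],"jaw":0.5},
    {"translation":[0,0,0],"rot":[0,0,0],"jaw":0.5}
  ]
}}

```text
time: 23.1
eef_pos: [447.0, 315.3, 4.1]
ee_rot: [[0.97, 0.242, 0.004], [0.242, -0.97, 0.002], [0.005, -0.001, -1.0]]
contact_force: [0.5, -0.6, -0.8]
grip_width: 42.8
```

Run:
```python
from h import *
to([445.7,313.7,-0.8],.243)
```

```text
t 23.1 p [447.  315.3   4.1] yaw 0.244 toolz [ 0.004  0.002 -1.   ] F [ 0.5 -0.6 -0.8] w 42.8
delta [-1.3 -1.6 -4.9] len 5 rot [-0.002  0.004 -0.001]
```

{"method": "carry_out", "body": {
  "rows": [
    {"translation":[-1.3,-1.6,-2.5],"rot":[-0.002,0.004,0],"jaw":0.5},
    {"translation":[0,0,-2.3],"rot":[0,0,0],"jaw":0.5},
    {"translation":[0,0,0],"rot":[0,0,0],"jaw":0.5},
    {"translation":[0,0,0],"rot":[0,0,0],"jaw":0.3},
    {"translation":[0,0,0],"rot":[0,0,0],"jaw":0.3},
    {"translation":[0,0,0],"rot":[0,0,0],"jaw":0.3},
    {"translation":[0,0,0],"rot":[0,0,0],"jaw":0.3}
  ],
  "grip_force": 50
}}

```text
time: 23.68
eef_pos: [446.0, 313.9, -0.2]
ee_rot: [[0.97, 0.242, 0.001], [0.242, -0.97, 0.001], [0.001, -0.001, -1.0]]
contact_force: [0.1, 0.2, -0.8]
grip_width: 35.7
```

{"method": "carry_out", "body": {
  "rows": [
    {"translation":[0,0,5],"rot":[0,0,0],"jaw":0.3},
    {"translation":[0,0,15],"rot":[0,0,0],"jaw":0.3},
    {"translation":[0,0,25],"rot":[0,0,0],"jaw":0.3},
    {"translation":[0,0,30],"rot":[0,0,0],"jaw":0.3},
    {"translation":[0,0,30],"rot":[0,0,0],"jaw":0.3}
  ]
}}

```text
time: 24.1
eef_pos: [438.8, 309.8, 98.9]
ee_rot: [[0.97, 0.242, -0.018], [0.242, -0.97, -0.01], [-0.02, 0.005, -1.0]]
contact_force: [1.1, 0.8, -0.0]
grip_width: 35.4
```

Run:
```python
from h import *
to(list(O-17.5*Y[:2])+[110],tilt=0.1);snap('wrist','w18')
```

```text
t 24.1 p [438.8 309.8  98.9] yaw 0.244 toolz [-0.018 -0.01  -1.   ] F [ 1.1  0.8 -0. ] w 35.4
delta [  71.6 -519.5   11.1] len 525 rot [ 0.1   -0.053 -1.087]
```

View pics/w18.png

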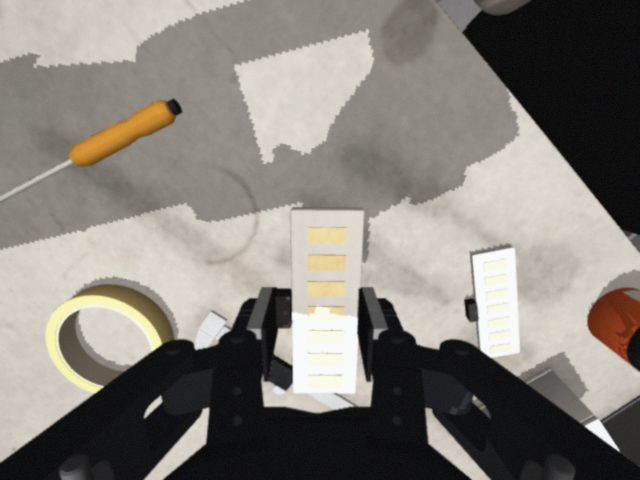

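{"method": "carry_out", "body": {
  "rows": [
    {"translation":[4,-25,8],"rot":[0.01,-0.018,-0.072],"jaw":0.3},
    {"translation":[5,-35,6],"rot":[0,0,-0.072],"jaw":0.3},
    {"translation":[5,-35,3],"rot":[0,0,-0.072],"jaw":0.3},
    {"translation":[5,-35,0],"rot":[0,0,-0.072],"jaw":0.3},
    {"translation":[5,-35,0],"rot":[0,0,-0.072],"jaw":0.3},
    {"translation":[5,-35,0],"rot":[0,0,-0.072],"jaw":0.3},
    {"translation":[5,-35,0],"rot":[0,0,-0.072],"jaw":0.3},
    {"translation":[5,-35,0],"rot":[0,0,-0.072],"jaw":0.3}
  ]
}}

```text
time: 24.82
eef_pos: [484.2, 39.9, 134.4]
ee_rot: [[0.941, -0.337, 0.036], [-0.337, -0.941, 0.002], [0.033, -0.014, -0.999]]
contact_force: [0.9, 0.1, -0.2]
grip_width: 35.7
```

Run:
```python
from h import *
to(list(O-17.5*Y[:2])+[110],tilt=0.1)
```

```text
t 24.82 p [484.2  39.9 134.4] yaw -0.344 toolz [ 0.036  0.002 -0.999] F [ 0.9  0.1 -0.2] w 35.7
delta [  26.2 -249.6  -24.4] len 252 rot [ 0.09  -0.021 -0.497]
```

{"method": "carry_out", "body": {
  "rows": [
    {"translation":[4,-35,0],"rot":[0,0.02,-0.072],"jaw":0.3},
    {"translation":[4,-35,0],"rot":[0,0.01,-0.072],"jaw":0.3},
    {"translation":[4,-35,-2],"rot":[0.02,0,-0.072],"jaw":0.3},
    {"translation":[4,-35,-2],"rot":[0.02,-0.01,-0.072],"jaw":0.3},
    {"translation":[4,-35,-2],"rot":[0.02,-0.02,-0.072],"jaw":0.3},
    {"translation":[4,-30,-2],"rot":[0.015,-0.02,-0.072],"jaw":0.3},
    {"translation":[2,-25,-2],"rot":[0,0,-0.05],"jaw":0.3},
    {"translation":[0,0,0],"rot":[0,0,0],"jaw":0.3}
  ]
}}

```text
time: 25.48
eef_pos: [510.2, -209.1, 127.1]
ee_rot: [[0.652, -0.754, 0.08], [-0.758, -0.65, 0.059], [0.008, -0.099, -0.995]]
contact_force: [-0.4, 1.1, 0.1]
grip_width: 35.5
```

Run:
```python
from h import *
to(list(O-17.5*Y[:2])+[75],tilt=0.1)
```

```text
t 25.48 p [ 510.2 -209.1  127.1] yaw -0.86 toolz [ 0.08   0.059 -0.995] F [-0.4  1.1  0.1] w 35.5
delta [  0.3  -0.6 -52.1] len 52 rot [0.007 0.004 0.017]
```

{"method": "carry_out", "body": {
  "rows": [
    {"translation":[0,-0.5,-12],"rot":[0.007,0.004,0.017],"jaw":0.3},
    {"translation":[-1,0,-20],"rot":[0,0.003,0],"jaw":0.3},
    {"translation":[-1,0,-20],"rot":[0,0.003,0],"jaw":0.3},
    {"translation":[-1,0,-15],"rot":[0,0.003,0],"jaw":0.3},
    {"translation":[0,0,0],"rot":[0,0,0],"jaw":0.3}
  ]
}}

```text
time: 25.9
eef_pos: [506.9, -208.6, 57.1]
ee_rot: [[0.67, -0.74, 0.067], [-0.743, -0.666, 0.068], [-0.006, -0.096, -0.995]]
contact_force: [-1.1, 1.3, -1.2]
grip_width: 35.5
```

Run:
```python
from h import *
to(list(O-17.5*Y[:2])+[45],tilt=0.1); snap('wrist','w19')
```

```text
t 25.9 p [ 506.9 -208.6   57.1] yaw -0.837 toolz [ 0.067  0.068 -0.995] F [-1.1  1.3 -1.2] w 35.5
delta [  3.5  -1.2 -12.1] len 13 rot [-0.002 -0.007 -0.006]
```

View pics/w19.png

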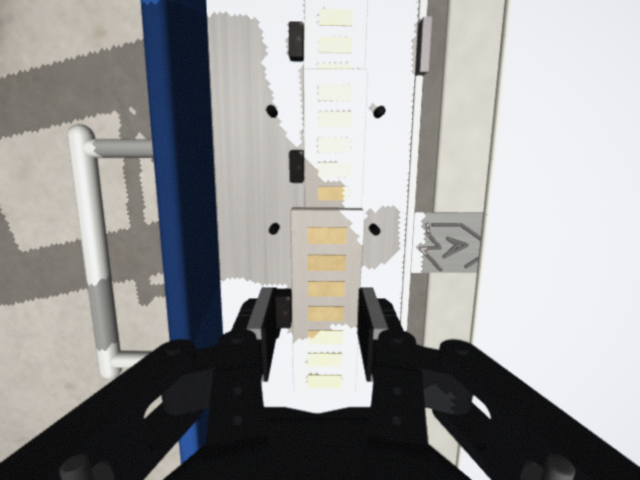

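{"method": "carry_out", "body": {
  "rows": [
    {"translation":[3.4,-1.2,-4],"rot":[-0.002,-0.007,-0.006],"jaw":0.3},
    {"translation":[-0.5,0,-8],"rot":[0,0.001,0],"jaw":0.3},
    {"translation":[-0.5,0,-8],"rot":[0,0.001,0],"jaw":0.3},
    {"translation":[0,0,0],"rot":[0,0,0],"jaw":0.3}
  ]
}}

```text
time: 26.28
eef_pos: [512.5, -208.5, 39.6]
ee_rot: [[0.669, -0.739, 0.079], [-0.744, -0.666, 0.064], [0.006, -0.101, -0.995]]
contact_force: [-0.5, 0.3, -1.1]
grip_width: 35.6
```

Run:
```python
from h import *
to(list(O-17.5*Y[:2])+[23],tilt=0.1)
```

```text
t 26.28 p [ 512.5 -208.5   39.6] yaw -0.838 toolz [ 0.079  0.064 -0.995] F [-0.5  0.3 -1.1] w 35.6
delta [ -2.1  -1.3 -16.6] len 17 rot [ 0.003  0.005 -0.005]
```

{"method": "carry_out", "body": {
  "rows": [
    {"translation":[-2.5,-1.3,-5],"rot":[0.003,0.005,-0.005],"jaw":0.3},
    {"translation":[-0.5,0,-5],"rot":[0,0.001,0],"jaw":0.3},
    {"translation":[0,0,-2],"rot":[0,0,0],"jaw":0.3},
    {"translation":[0,0,0],"rot":[0,0,0],"jaw":0.3}
  ]
}}

```text
time: 26.62
eef_pos: [510.0, -210.2, 27.5]
ee_rot: [[0.665, -0.743, 0.075], [-0.747, -0.662, 0.065], [0.001, -0.099, -0.995]]
contact_force: [-0.3, 0.7, -0.5]
grip_width: 36.0
```

Run:
```python
from h import *
to(list(O-17.5*Y[:2])+[22.5],tilt=0.1)
```

```text
t 26.62 p [ 510.  -210.2   27.5] yaw -0.843 toolz [ 0.075  0.065 -0.995] F [-0.3  0.7 -0.5] w 36.0
delta [ 0.4  0.4 -5. ] len 5 rot [0.001 0.    0.   ]
```

{"method": "carry_out", "body": {
  "rows": [
    {"translation":[0.2,0.2,-2],"rot":[0,0,0],"jaw":0.3},
    {"translation":[0,0,-2],"rot":[0,0,0],"jaw":0.3},
    {"translation":[0,0,0],"rot":[0,0,0],"jaw":0.3}
  ]
}}

```text
time: 26.87
eef_pos: [510.5, -210.4, 23.4]
ee_rot: [[0.665, -0.743, 0.075], [-0.747, -0.661, 0.065], [0.002, -0.099, -0.995]]
contact_force: [-0.8, -0.1, -0.5]
grip_width: 35.9
```

{"method": "carry_out", "body": {
  "rows": [
    {"translation":[0,0,-1],"rot":[0,0,0],"jaw":0.3},
    {"translation":[0,0,0],"rot":[0,0,0],"jaw":0.3}
  ]
}}

```text
time: 27.03
eef_pos: [510.5, -210.4, 22.5]
ee_rot: [[0.665, -0.743, 0.076], [-0.747, -0.661, 0.065], [0.002, -0.1, -0.995]]
contact_force: [0.0, -0.3, 0.1]
grip_width: 36.0
```

{"method": "carry_out", "body": {
  "rows": [
    {"translation":[0,0,-0.5],"rot":[0,0,0],"jaw":0.55},
    {"translation":[0,0,0],"rot":[0,0,0],"jaw":0.55},
    {"translation":[0,0,0],"rot":[0,0,0],"jaw":0.55},
    {"translation":[0,0,10],"rot":[0,0,0],"jaw":0.55},
    {"translation":[0,0,20],"rot":[0,0,0],"jaw":0.55},
    {"translation":[0,0,30],"rot":[0,0,0],"jaw":0.55},
    {"translation":[0,0,30],"rot":[0,0,0],"jaw":0.55},
    {"translation":[0,0,20],"rot":[0,0,0],"jaw":0.55}
  ]
}}

```text
time: 27.7
eef_pos: [506.3, -207.9, 132.4]
ee_rot: [[0.664, -0.744, 0.065], [-0.747, -0.661, 0.071], [-0.01, -0.096, -0.995]]
contact_force: [0.4, 0.5, 0.0]
grip_width: 46.9
```

Run:
```python
from h import *
to([578,290,140],0.47); snap('wrist','w20');snap('top','t20')
```

```text
t 27.7 p [ 506.3 -207.9  132.4] yaw -0.844 toolz [ 0.065  0.071 -0.995] F [0.4 0.5 0. ] w 46.9
delta [ 71.7 497.9   7.6] len 503 rot [-0.104  0.008  1.313]
```

View pics/w20.png

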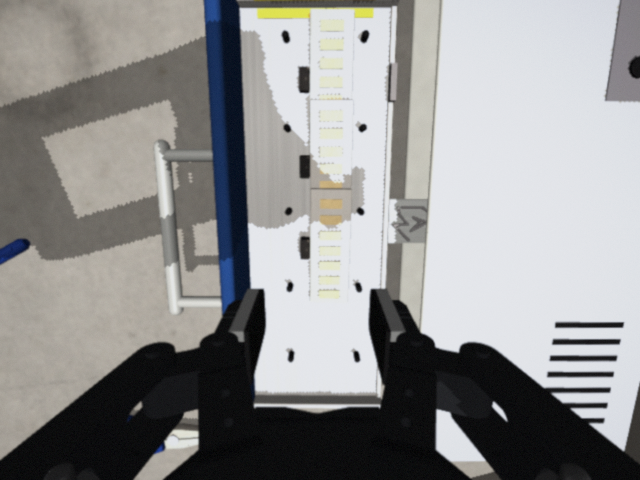

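View pics/t20.png

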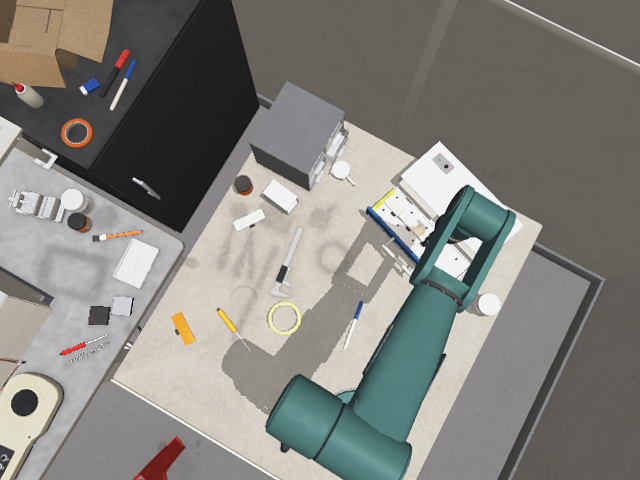

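Three strips are in the row: upper edge of the third at v≈188, lower at v≈300. Strip A remains at (249,219) in the top view, unmoved.

Run:
```python
from h import *
print(loc(px('w20',[(310,188),(351,188)],32.5)),loc(px('w20',[(311,300),(349,300)],24)),loc(px('w20',[(310,99),(353,99)],32.5)))
```

```text
[[-10.   27.3]
 [ 19.4  27.2]] [[-10.  -61.5]
 [ 20.2 -61.4]] [[-9.8 87.6]
 [19.6 87.5]]
```

{"method": "carry_out", "body": {
  "rows": [
    {"translation":[2,28,5],"rot":[-0.05,0.005,0.09],"jaw":0.6},
    {"translation":[5,36,2],"rot":[-0.05,0.005,0.09],"jaw":0.6},
    {"translation":[5,36,0],"rot":[0,0,0.09],"jaw":0.6},
    {"translation":[5,36,0],"rot":[0,0,0.09],"jaw":0.6},
    {"translation":[5,36,0],"rot":[0,0,0.09],"jaw":0.6},
    {"translation":[5,36,0],"rot":[0,0,0.09],"jaw":0.6},
    {"translation":[5,36,0],"rot":[0,0,0.09],"jaw":0.6},
    {"translation":[5,36,0],"rot":[0,0,0.09],"jaw":0.6}
  ]
}}

```text
time: 28.47
eef_pos: [543.2, 73.3, 142.7]
ee_rot: [[0.992, -0.103, 0.067], [-0.104, -0.995, 0.006], [0.066, -0.013, -0.998]]
contact_force: [0.4, -0.6, 0.4]
grip_width: 51.4
```

Run:
```python
from h import *
to([578,290,140],0.47)
```

```text
t 28.47 p [543.2  73.3 142.7] yaw -0.104 toolz [ 0.067  0.006 -0.998] F [ 0.4 -0.6  0.4] w 51.4
delta [ 34.8 216.7  -2.7] len 219 rot [-0.025  0.064  0.574]
```

{"method": "carry_out", "body": {
  "rows": [
    {"translation":[5,34,0],"rot":[0,0.02,0.09],"jaw":0.6},
    {"translation":[5,34,0],"rot":[0,0.02,0.09],"jaw":0.6},
    {"translation":[5,34,0],"rot":[0,0.02,0.09],"jaw":0.6},
    {"translation":[5,34,0],"rot":[0,0,0.09],"jaw":0.6},
    {"translation":[5,34,0],"rot":[0,0,0.09],"jaw":0.6},
    {"translation":[3,20,0],"rot":[0,0,0.06],"jaw":0.6},
    {"translation":[0,0,0],"rot":[0,0,0],"jaw":0.6}
  ]
}}

```text
time: 29.05
eef_pos: [567.2, 280.1, 137.6]
ee_rot: [[0.903, 0.429, -0.01], [0.429, -0.903, 0.015], [-0.002, -0.018, -1.0]]
contact_force: [-0.3, -1.2, -0.2]
grip_width: 51.3
```

Run:
```python
from h import *
to([578,290,60],0.47); snap('wrist','w21')
```

```text
t 29.05 p [567.2 280.1 137.6] yaw 0.443 toolz [-0.01   0.015 -1.   ] F [-0.3 -1.2 -0.2] w 51.3
delta [ 10.8   9.9 -77.6] len 79 rot [-0.015 -0.01   0.027]
```

View pics/w21.png

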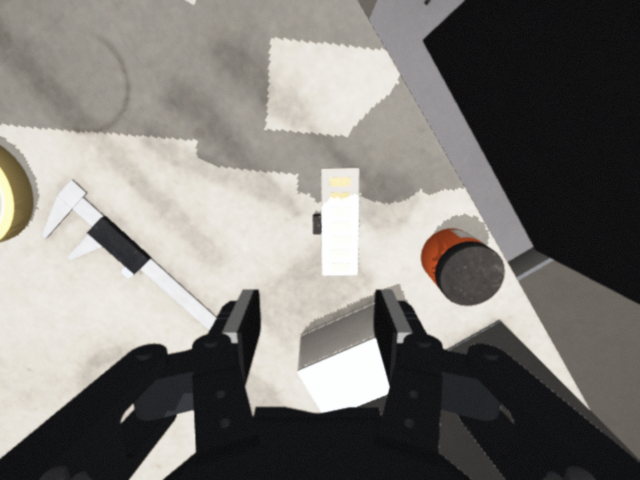

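Run:
```python
from h import *
c,y=strip('w21',[(359,168),(358,276),(322,275),(322,168)])
to([c[0],c[1],30],y)
s=np.array([np.cos(y),np.sin(y)]);n=np.array([-s[1],s[0]])
P=px('w21',[(400,290),(375,345),(300,365),(350,380),(425,255),(440,275),(470,270)]);print(P); print(np.round(np.c_[(P[:,:2]-c)@s,(P[:,:2]-c)@n]))
```

```text
mid [578.5 290.8] yaw 0.457 len 91.0 wid [29.2, 31.1]
t 29.1 p [566.8 278.5 137.3] yaw 0.441 toolz [-0.011  0.014 -1.   ] F [ 0.8 -1.  -0.9] w 51.2
delta [  11.7   12.3 -107.3] len 109 rot [-0.014 -0.011  0.017]
[[6.580e+02 2.602e+02 2.000e-01]
 [6.388e+02 2.298e+02 5.620e+01]
 [5.971e+02 1.849e+02 4.930e+01]
 [6.361e+02 1.938e+02 5.590e+01]
 [6.548e+02 3.007e+02 1.500e+01]
 [6.566e+02 2.982e+02 5.050e+01]
 [6.737e+02 3.109e+02 5.130e+01]]
[[  58.  -63.]
 [  27.  -81.]
 [ -30. -103.]
 [   9. -112.]
 [  73.  -25.]
 [  73.  -28.]
 [  94.  -24.]]
```

{"method": "carry_out", "body": {
  "rows": [
    {"translation":[11.5,12,-8],"rot":[-0.014,-0.011,0.017],"jaw":0.6},
    {"translation":[0,0,-25],"rot":[0,0.002,0],"jaw":0.6},
    {"translation":[-1,0,-25],"rot":[0,0.003,0],"jaw":0.6},
    {"translation":[-1,0,-25],"rot":[0,0.003,0],"jaw":0.6},
    {"translation":[0,0,-10],"rot":[0,0,0],"jaw":0.6},
    {"translation":[0,0,0],"rot":[0,0,0],"jaw":0.6}
  ]
}}

```text
time: 29.6
eef_pos: [576.6, 284.8, 41.9]
ee_rot: [[0.901, 0.434, -0.006], [0.434, -0.901, -0.005], [-0.007, 0.002, -1.0]]
contact_force: [-0.1, -0.4, 0.1]
grip_width: 51.3
```

Run:
```python
from h import *
to([578.3,290.5,0],.46)
```

```text
t 29.6 p [576.6 284.8  41.9] yaw 0.449 toolz [-0.006 -0.005 -1.   ] F [-0.1 -0.4  0.1] w 51.3
delta [  1.7   5.7 -41.9] len 42 rot [ 0.005 -0.006  0.011]
```

{"method": "carry_out", "body": {
  "rows": [
    {"translation":[1.7,5.7,-5],"rot":[0.005,-0.006,0.011],"jaw":0.6},
    {"translation":[-0.5,0,-10],"rot":[0,0.001,0],"jaw":0.6},
    {"translation":[-0.5,0,-10],"rot":[0,0.001,0],"jaw":0.6},
    {"translation":[0,0,0],"rot":[0,0,0],"jaw":0.6}
  ]
}}

```text
time: 29.93
eef_pos: [579.2, 289.1, 18.2]
ee_rot: [[0.897, 0.442, 0.003], [0.442, -0.897, 0.002], [0.003, -0.0, -1.0]]
contact_force: [-0.9, -0.2, 0.4]
grip_width: 51.1
```

Run:
```python
from h import *
to([578.3,290.5,0],.46); snap('wrist','w22')
```

```text
t 29.93 p [579.2 289.1  18.2] yaw 0.457 toolz [ 0.003  0.002 -1.   ] F [-0.9 -0.2  0.4] w 51.1
delta [ -0.9   1.4 -18.2] len 18 rot [-0.002  0.003  0.003]
```

View pics/w22.png

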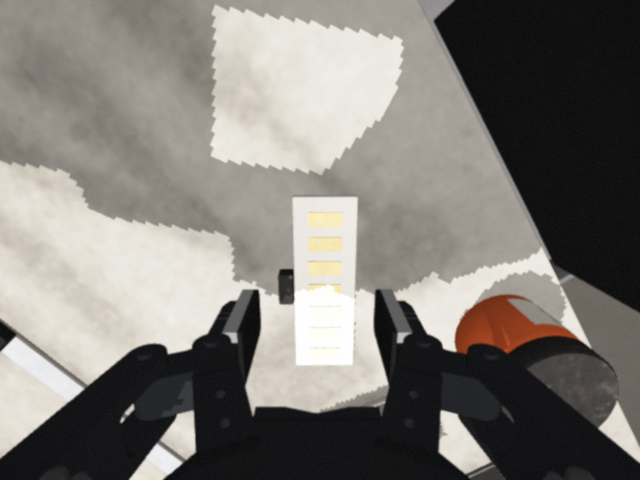

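{"method": "carry_out", "body": {
  "rows": [
    {"translation":[-1.2,1.4,-7],"rot":[-0.002,0.003,0.003],"jaw":0.6},
    {"translation":[-0.5,0,-6],"rot":[0,0.001,0],"jaw":0.55},
    {"translation":[0,0,-3],"rot":[0,0,0],"jaw":0.5},
    {"translation":[0,0,0],"rot":[0,0,0],"jaw":0.5}
  ]
}}

```text
time: 30.32
eef_pos: [579.8, 291.8, 4.6]
ee_rot: [[0.896, 0.445, 0.005], [0.445, -0.896, 0.002], [0.005, 0.001, -1.0]]
contact_force: [-0.2, 0.0, -0.4]
grip_width: 43.2
```

Run:
```python
from h import *
to([578.3,290.5,-0.5],.46)
```

```text
t 30.32 p [579.8 291.8   4.6] yaw 0.461 toolz [ 0.005  0.002 -1.   ] F [-0.2  0.  -0.4] w 43.2
delta [-1.5 -1.3 -5.1] len 5 rot [-0.002  0.005 -0.001]
```

{"method": "carry_out", "body": {
  "rows": [
    {"translation":[-1.5,-1.3,-2.5],"rot":[-0.002,0.005,0],"jaw":0.5},
    {"translation":[0,0,-2.5],"rot":[0,0,0],"jaw":0.5},
    {"translation":[0,0,0],"rot":[0,0,0],"jaw":0.5},
    {"translation":[0,0,0],"rot":[0,0,0],"jaw":0.3},
    {"translation":[0,0,0],"rot":[0,0,0],"jaw":0.3},
    {"translation":[0,0,0],"rot":[0,0,0],"jaw":0.3},
    {"translation":[0,0,0],"rot":[0,0,0],"jaw":0.3}
  ],
  "grip_force": 50
}}

```text
time: 30.9
eef_pos: [578.7, 290.7, 0.2]
ee_rot: [[0.896, 0.445, 0.001], [0.445, -0.896, 0.0], [0.001, 0.0, -1.0]]
contact_force: [-0.6, 0.2, -0.9]
grip_width: 35.4
```

{"method": "carry_out", "body": {
  "rows": [
    {"translation":[0,0,5],"rot":[0,0,0],"jaw":0.3},
    {"translation":[0,0,15],"rot":[0,0,0],"jaw":0.3},
    {"translation":[0,0,25],"rot":[0,0,0],"jaw":0.3},
    {"translation":[0,0,30],"rot":[0,0,0],"jaw":0.3},
    {"translation":[0,0,30],"rot":[0,0,0],"jaw":0.3}
  ]
}}

```text
time: 31.32
eef_pos: [571.1, 287.5, 97.5]
ee_rot: [[0.895, 0.445, -0.021], [0.445, -0.896, -0.009], [-0.022, -0.002, -1.0]]
contact_force: [0.8, 1.0, -0.7]
grip_width: 35.7
```

Run:
```python
from h import *
to(list(O-77.5*Y[:2])+[110],tilt=0.1);snap('wrist','w23')
```

```text
t 31.32 p [571.1 287.5  97.5] yaw 0.461 toolz [-0.021 -0.009 -1.   ] F [ 0.8  1.  -0.7] w 35.7
delta [-105.5 -537.2   12.5] len 548 rot [ 0.099 -0.044 -1.304]
```

View pics/w23.png

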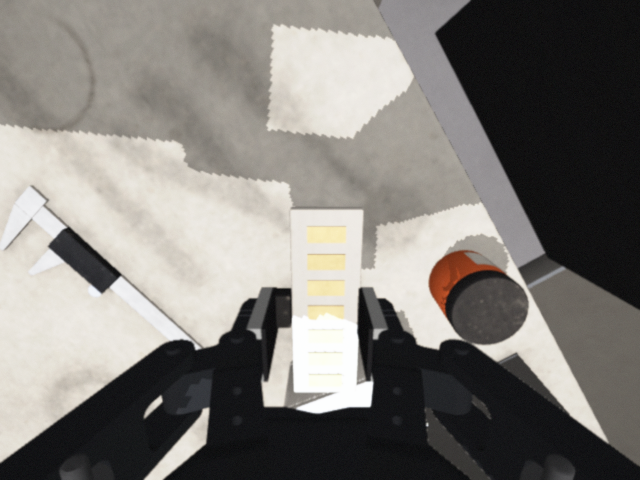

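{"method": "carry_out", "body": {
  "rows": [
    {"translation":[-4,-18,14],"rot":[0.009,-0.02,-0.082],"jaw":0.3},
    {"translation":[-7,-34,8],"rot":[0,0,-0.082],"jaw":0.3},
    {"translation":[-7,-35,3],"rot":[0,0,-0.082],"jaw":0.3},
    {"translation":[-7,-35,0],"rot":[0,0,-0.082],"jaw":0.3},
    {"translation":[-7,-35,0],"rot":[0,0,-0.082],"jaw":0.3},
    {"translation":[-7,-35,0],"rot":[0,0,-0.082],"jaw":0.3},
    {"translation":[-7,-35,0],"rot":[0,0,-0.082],"jaw":0.3},
    {"translation":[-7,-35,0],"rot":[0,0,-0.082],"jaw":0.3}
  ]
}}

```text
time: 32.03
eef_pos: [522.9, 26.3, 140.5]
ee_rot: [[0.977, -0.21, 0.036], [-0.21, -0.978, -0.003], [0.035, -0.005, -0.999]]
contact_force: [1.0, -0.6, -0.1]
grip_width: 35.7
```

Run:
```python
from h import *
to(list(O-77.5*Y[:2])+[110],tilt=0.1)
```

```text
t 32.03 p [522.9  26.3 140.5] yaw -0.212 toolz [ 0.036 -0.003 -0.999] F [ 1.  -0.6 -0.1] w 35.7
delta [ -57.3 -275.9  -30.5] len 283 rot [ 0.102 -0.018 -0.629]
```

{"method": "carry_out", "body": {
  "rows": [
    {"translation":[-7,-35,0],"rot":[0,0.02,-0.08],"jaw":0.3},
    {"translation":[-7,-35,0],"rot":[0,0.01,-0.08],"jaw":0.3},
    {"translation":[-7,-35,-1],"rot":[0.02,0,-0.08],"jaw":0.3},
    {"translation":[-7,-35,-2],"rot":[0.02,-0.01,-0.08],"jaw":0.3},
    {"translation":[-7,-35,-2],"rot":[0.02,-0.02,-0.08],"jaw":0.3},
    {"translation":[-7,-35,-2],"rot":[0.015,-0.02,-0.08],"jaw":0.3},
    {"translation":[-7,-33,-2],"rot":[0,0,-0.075],"jaw":0.3},
    {"translation":[0,0,0],"rot":[0,0,0],"jaw":0.3}
  ]
}}

```text
time: 32.7
eef_pos: [468.6, -234.0, 134.3]
ee_rot: [[0.694, -0.715, 0.08], [-0.72, -0.693, 0.049], [0.021, -0.092, -0.996]]
contact_force: [0.1, 0.6, -0.0]
grip_width: 35.7
```

Run:
```python
from h import *
to(list(O-77.5*Y[:2])+[75],tilt=0.1)
```

```text
t 32.7 p [ 468.6 -234.   134.3] yaw -0.803 toolz [ 0.08   0.049 -0.996] F [ 0.1  0.6 -0. ] w 35.7
delta [ -2.9 -15.7 -59.3] len 61 rot [ 0.021  0.008 -0.04 ]
```

{"method": "carry_out", "body": {
  "rows": [
    {"translation":[-3,-15.5,-12],"rot":[0.021,0.008,-0.04],"jaw":0.3},
    {"translation":[-1,0,-20],"rot":[0,0.003,0],"jaw":0.3},
    {"translation":[-1,0,-20],"rot":[0,0.003,0],"jaw":0.3},
    {"translation":[-1,0,-20],"rot":[0,0.003,0],"jaw":0.3},
    {"translation":[0,0,0],"rot":[0,0,0],"jaw":0.3}
  ]
}}

```text
time: 33.12
eef_pos: [462.3, -254.4, 63.3]
ee_rot: [[0.659, -0.749, 0.072], [-0.752, -0.656, 0.062], [0.001, -0.095, -0.995]]
contact_force: [0.2, 0.3, -1.6]
grip_width: 35.4
```

Run:
```python
from h import *
to(list(O-77.5*Y[:2])+[45],tilt=0.1); snap('wrist','w24')
```

```text
t 33.12 p [ 462.3 -254.4   63.3] yaw -0.852 toolz [ 0.072  0.062 -0.995] F [ 0.2  0.3 -1.6] w 35.4
delta [  3.3   4.8 -18.3] len 19 rot [ 0.004 -0.003  0.009]
```

View pics/w24.png

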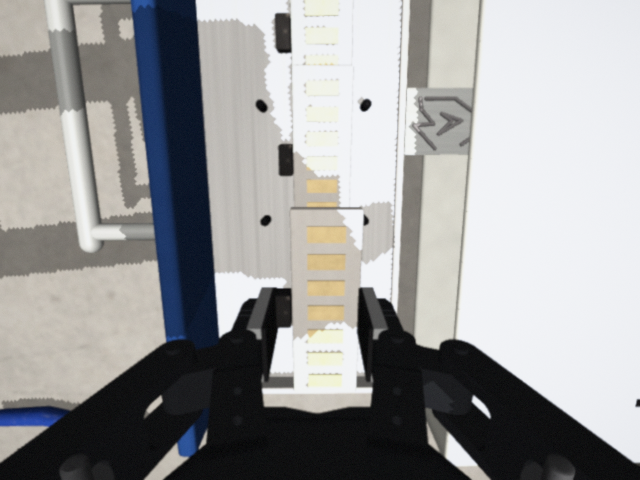

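{"method": "carry_out", "body": {
  "rows": [
    {"translation":[3.3,4.8,-4],"rot":[0.004,-0.003,0.009],"jaw":0.3},
    {"translation":[-0.5,0,-8],"rot":[0,0.001,0],"jaw":0.3},
    {"translation":[-0.5,0,-10],"rot":[0,0.001,0],"jaw":0.3},
    {"translation":[0,0,0],"rot":[0,0,0],"jaw":0.3}
  ]
}}

```text
time: 33.5
eef_pos: [469.2, -250.3, 46.7]
ee_rot: [[0.668, -0.739, 0.083], [-0.744, -0.665, 0.06], [0.01, -0.102, -0.995]]
contact_force: [0.5, 0.9, -1.4]
grip_width: 35.7
```

Run:
```python
from h import *
to(list(O-77.5*Y[:2])+[23],tilt=0.1)
```

```text
t 33.5 p [ 469.2 -250.3   46.7] yaw -0.839 toolz [ 0.083  0.06  -0.995] F [ 0.5  0.9 -1.4] w 35.7
delta [ -3.6   0.6 -23.7] len 24 rot [ 0.006  0.008 -0.004]
```

{"method": "carry_out", "body": {
  "rows": [
    {"translation":[-3.6,0.6,-4],"rot":[0.006,0.008,-0.004],"jaw":0.3},
    {"translation":[-0.3,0,-6],"rot":[0,0,0],"jaw":0.3},
    {"translation":[-0.3,0,-5],"rot":[0,0.001,0],"jaw":0.3},
    {"translation":[0,0,0],"rot":[0,0,0],"jaw":0.3}
  ]
}}

```text
time: 33.83
eef_pos: [465.5, -249.7, 31.6]
ee_rot: [[0.666, -0.742, 0.075], [-0.746, -0.662, 0.065], [0.002, -0.099, -0.995]]
contact_force: [0.2, 0.2, -0.8]
grip_width: 35.5
```

Run:
```python
from h import *
to(list(O-77.5*Y[:2])+[22.7],tilt=0.1)
```

```text
t 33.83 p [ 465.5 -249.7   31.6] yaw -0.842 toolz [ 0.075  0.065 -0.995] F [ 0.2  0.2 -0.8] w 35.5
delta [ 0.1  0.1 -8.9] len 9 rot [ 0.001  0.001 -0.001]
```

{"method": "carry_out", "body": {
  "rows": [
    {"translation":[0,0,-3],"rot":[0,0,0],"jaw":0.3},
    {"translation":[0,0,-3],"rot":[0,0,0],"jaw":0.3},
    {"translation":[0,0,-1.5],"rot":[0,0,0],"jaw":0.3},
    {"translation":[0,0,0],"rot":[0,0,0],"jaw":0.3}
  ]
}}

```text
time: 34.17
eef_pos: [465.5, -249.9, 23.2]
ee_rot: [[0.665, -0.743, 0.075], [-0.747, -0.662, 0.065], [0.001, -0.099, -0.995]]
contact_force: [-0.3, -0.1, -1.5]
grip_width: 35.5
```

{"method": "carry_out", "body": {
  "rows": [
    {"translation":[0,0,-1],"rot":[0,0,0],"jaw":0.3},
    {"translation":[0,0,0],"rot":[0,0,0],"jaw":0.3}
  ]
}}

```text
time: 34.33
eef_pos: [465.7, -250.2, 22.3]
ee_rot: [[0.665, -0.743, 0.076], [-0.747, -0.662, 0.065], [0.002, -0.1, -0.995]]
contact_force: [-0.2, -0.1, -0.6]
grip_width: 35.7
```

{"method": "carry_out", "body": {
  "rows": [
    {"translation":[0,0,-0.3],"rot":[0,0,0],"jaw":0.55},
    {"translation":[0,0,0],"rot":[0,0,0],"jaw":0.55},
    {"translation":[0,0,0],"rot":[0,0,0],"jaw":0.55},
    {"translation":[0,0,10],"rot":[0,0,0],"jaw":0.55},
    {"translation":[0,0,20],"rot":[0,0,0],"jaw":0.55},
    {"translation":[0,0,30],"rot":[0,0,0],"jaw":0.55},
    {"translation":[0,0,30],"rot":[0,0,0],"jaw":0.55},
    {"translation":[0,0,20],"rot":[0,0,0],"jaw":0.55}
  ]
}}

```text
time: 35.0
eef_pos: [461.8, -247.2, 132.7]
ee_rot: [[0.665, -0.744, 0.066], [-0.747, -0.661, 0.072], [-0.01, -0.097, -0.995]]
contact_force: [0.6, -0.5, -0.5]
grip_width: 47.3
```

Run:
```python
from h import *
to([430,-95,140]); snap('wrist','w25')
```

```text
t 35.0 p [ 461.8 -247.2  132.7] yaw -0.843 toolz [ 0.066  0.072 -0.995] F [ 0.6 -0.5 -0.5] w 47.3
delta [-31.8 152.2   7.3] len 156 rot [-0.072  0.066  0.001]
```

View pics/w25.png

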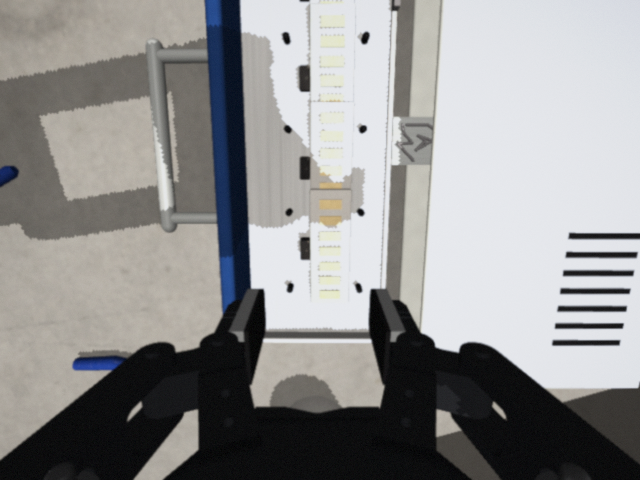

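All four are in a shingled row. Now back to the handle to close.

{"method": "carry_out", "body": {
  "rows": [
    {"translation":[-2,22,2],"rot":[-0.036,0.033,0],"jaw":0.34},
    {"translation":[-2,25,0],"rot":[-0.036,0.033,0],"jaw":0.34},
    {"translation":[-2,25,0],"rot":[0,0,0],"jaw":0.34},
    {"translation":[-2,25,0],"rot":[0,0,0],"jaw":0.34},
    {"translation":[-2,25,0],"rot":[0,0,0],"jaw":0.34},
    {"translation":[0,0,0],"rot":[0,0,0],"jaw":0.34}
  ]
}}

```text
time: 35.55
eef_pos: [456.1, -126.3, 149.3]
ee_rot: [[0.66, -0.751, 0.02], [-0.751, -0.661, -0.017], [0.026, -0.004, -1.0]]
contact_force: [0.5, 0.1, -0.2]
grip_width: 29.2
```

Run:
```python
from h import *
to([453.2,-120.5,100]); snap('wrist','w26'); snap('top','t26')
```

```text
t 35.55 p [ 456.1 -126.3  149.3] yaw -0.849 toolz [ 0.02  -0.017 -1.   ] F [ 0.5  0.1 -0.2] w 29.2
delta [ -2.9   5.8 -49.3] len 50 rot [0.017 0.02  0.006]
```

View pics/w26.png

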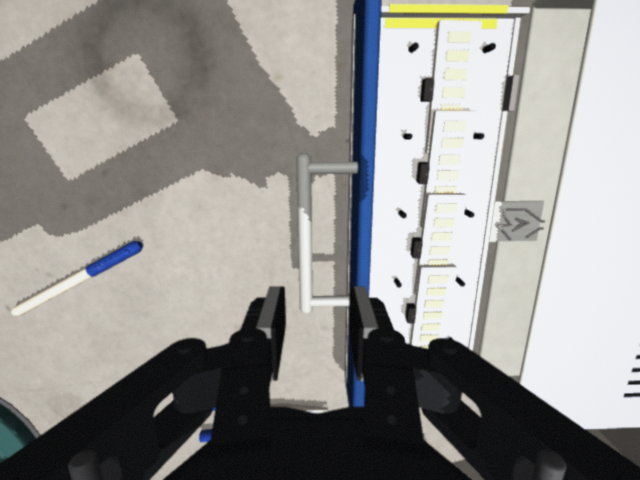

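View pics/t26.png

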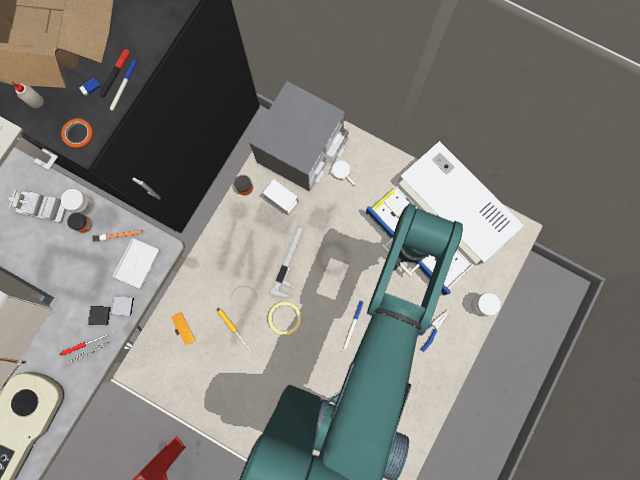

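The row of four is in order, and no white strips remain on the table. Bar posts are at (304,167) and (306,301).

Run:
```python
from h import *
P=px('w26',[(303,167),(305,301)],55); print(P,P.mean(0)); to([*P.mean(0)[:2],65])
```

```text
[[ 491.1  -86.3   55. ]
 [ 415.7 -152.9   55. ]] [ 453.4 -119.6   55. ]
t 35.65 p [ 456.5 -129.5  149.3] yaw -0.851 toolz [ 0.02 -0.02 -1.  ] F [-0.5  0.9  0.2] w 29.0
delta [ -3.1   9.9 -84.3] len 85 rot [0.02  0.02  0.008]
```

{"method": "carry_out", "body": {
  "rows": [
    {"translation":[-3,9.9,-5],"rot":[0.02,0.02,0.008],"jaw":0.34},
    {"translation":[-1,0,-20],"rot":[0,0.003,0],"jaw":0.34},
    {"translation":[-1,0,-20],"rot":[0,0.003,0],"jaw":0.34},
    {"translation":[-1,0,-15],"rot":[0,0.003,0],"jaw":0.34},
    {"translation":[0,0,0],"rot":[0,0,0],"jaw":0.34}
  ]
}}

```text
time: 36.07
eef_pos: [451.2, -122.0, 88.7]
ee_rot: [[0.662, -0.749, -0.008], [-0.749, -0.662, 0.002], [-0.007, 0.005, -1.0]]
contact_force: [0.3, -0.6, -0.7]
grip_width: 29.0
```

Run:
```python
from h import *
to([453.4,-119.8,44])
```

```text
t 36.07 p [ 451.2 -122.    88.7] yaw -0.847 toolz [-0.008  0.002 -1.   ] F [ 0.3 -0.6 -0.7] w 29.0
delta [  2.2   2.2 -44.7] len 45 rot [-0.002 -0.008  0.004]
```

{"method": "carry_out", "body": {
  "rows": [
    {"translation":[2.2,2.2,-5],"rot":[-0.002,-0.008,0.004],"jaw":0.34},
    {"translation":[-0.3,0,-10],"rot":[0,0.001,0],"jaw":0.34},
    {"translation":[-0.5,0,-10],"rot":[0,0.001,0],"jaw":0.34},
    {"translation":[0,0,0],"rot":[0,0,0],"jaw":0.34}
  ]
}}

```text
time: 36.4
eef_pos: [453.3, -121.4, 62.2]
ee_rot: [[0.663, -0.749, -0.002], [-0.749, -0.663, 0.001], [-0.002, 0.001, -1.0]]
contact_force: [-0.9, 0.5, -0.8]
grip_width: 28.8
```

Run:
```python
from h import *
to([453.4,-119.8,44])
```

```text
t 36.4 p [ 453.3 -121.4   62.2] yaw -0.846 toolz [-0.002  0.001 -1.   ] F [-0.9  0.5 -0.8] w 28.8
delta [  0.1   1.6 -18.2] len 18 rot [-0.001 -0.002  0.003]
```

{"method": "carry_out", "body": {
  "rows": [
    {"translation":[-0.3,1.4,-9],"rot":[0,0,0.003],"jaw":0.34},
    {"translation":[-0.5,0,-9],"rot":[0,0.001,0],"jaw":0.34},
    {"translation":[0,0,0],"rot":[0,0,0],"jaw":0.34},
    {"translation":[0,0,0],"rot":[0,0,0],"jaw":0},
    {"translation":[0,0,0],"rot":[0,0,0],"jaw":0},
    {"translation":[0,0,0],"rot":[0,0,0],"jaw":0},
    {"translation":[0,0,0],"rot":[0,0,0],"jaw":0}
  ],
  "grip_force": 50
}}

```text
time: 36.98
eef_pos: [453.0, -120.4, 42.8]
ee_rot: [[0.665, -0.746, -0.002], [-0.746, -0.665, -0.0], [-0.001, 0.002, -1.0]]
contact_force: [-1.0, -0.1, -2.7]
grip_width: 7.5
```

Run:
```python
from h import *
s=st(); print('bar from full-out x', loc(s['eef_pos'])); to([524.3,-201.8,44])
```

```text
t 36.98 p [ 453.  -120.4   42.8] yaw -0.843 toolz [-0.002 -0.    -1.   ] F [-1.  -0.1 -2.7] w 7.5
bar from full-out x [[-104.9   -1. ]]
t 36.98 p [ 453.  -120.4   42.8] yaw -0.843 toolz [-0.002 -0.    -1.   ] F [-1.  -0.1 -2.7] w 7.5
delta [ 71.3 -81.4   1.2] len 108 rot [ 0.    -0.002 -0.   ]
```

Gripped. Pushing in slowly.

{"method": "carry_out", "body": {
  "rows": [
    {"translation":[1.3,-1.5,0],"rot":[0,0,0],"jaw":0},
    {"translation":[2.7,-3,0],"rot":[0,0,0],"jaw":0},
    {"translation":[3.3,-3.7,0],"rot":[0,0,0],"jaw":0},
    {"translation":[3.3,-3.7,0],"rot":[0,0,0],"jaw":0},
    {"translation":[3.3,-3.7,0],"rot":[0,0,0],"jaw":0},
    {"translation":[3.3,-3.7,0],"rot":[0,0,0],"jaw":0},
    {"translation":[3.3,-3.7,0],"rot":[0,0,0],"jaw":0},
    {"translation":[3.3,-3.7,0],"rot":[0,0,0],"jaw":0}
  ]
}}

```text
time: 37.65
eef_pos: [477.4, -147.9, 42.8]
ee_rot: [[0.666, -0.746, -0.006], [-0.746, -0.666, 0.003], [-0.006, 0.002, -1.0]]
contact_force: [-1.1, 2.2, -0.6]
grip_width: 7.8
```

Run:
```python
from h import *
to([524.3,-201.8,43]); snap('wrist','w27')
```

```text
t 37.65 p [ 477.4 -147.9   42.8] yaw -0.842 toolz [-0.006  0.003 -1.   ] F [-1.1  2.2 -0.6] w 7.8
delta [ 46.9 -53.9   0.2] len 71 rot [-0.003 -0.006 -0.001]
```

View pics/w27.png

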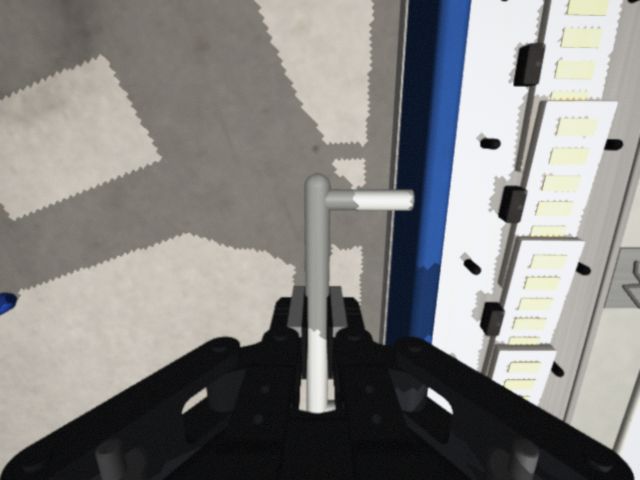

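The tray is sliding in with the row undisturbed. Continuing.

{"method": "carry_out", "body": {
  "rows": [
    {"translation":[2,-2.2,0],"rot":[-0.003,-0.006,0],"jaw":0},
    {"translation":[3.3,-3.7,0],"rot":[0,0,0],"jaw":0},
    {"translation":[3.3,-3.7,0],"rot":[0,0,0],"jaw":0},
    {"translation":[3.3,-3.7,0],"rot":[0,0,0],"jaw":0},
    {"translation":[3.3,-3.7,0],"rot":[0,0,0],"jaw":0},
    {"translation":[3.3,-3.7,0],"rot":[0,0,0],"jaw":0},
    {"translation":[3.3,-3.7,0],"rot":[0,0,0],"jaw":0},
    {"translation":[3.3,-3.7,0],"rot":[0,0,0],"jaw":0}
  ]
}}

```text
time: 38.37
eef_pos: [505.6, -179.5, 42.8]
ee_rot: [[0.666, -0.746, 0.001], [-0.746, -0.666, -0.001], [0.001, -0.001, -1.0]]
contact_force: [-0.7, 1.6, 0.1]
grip_width: 7.7
```

Run:
```python
from h import *
to([524.3,-201.8,43])
```

```text
t 38.37 p [ 505.6 -179.5   42.8] yaw -0.842 toolz [ 0.001 -0.001 -1.   ] F [-0.7  1.6  0.1] w 7.7
delta [ 18.7 -22.3   0.2] len 29 rot [ 0.001  0.001 -0.001]
```

{"method": "carry_out", "body": {
  "rows": [
    {"translation":[3,-3.4,0],"rot":[0,0,0],"jaw":0},
    {"translation":[3,-3.4,0],"rot":[0,0,0],"jaw":0},
    {"translation":[3,-3.4,0],"rot":[0,0,0],"jaw":0},
    {"translation":[3,-3.4,0],"rot":[0,0,0],"jaw":0},
    {"translation":[3,-3.4,0],"rot":[0,0,0],"jaw":0},
    {"translation":[3,-3.4,0],"rot":[0,0,0],"jaw":0},
    {"translation":[3,-3.4,0],"rot":[0,0,0],"jaw":0}
  ]
}}

```text
time: 38.95
eef_pos: [526.0, -202.5, 42.8]
ee_rot: [[0.666, -0.746, -0.006], [-0.746, -0.666, 0.007], [-0.009, 0.0, -1.0]]
contact_force: [-4.0, 4.3, 1.5]
grip_width: 7.8
```

Run:
```python
from h import *
to([524.3,-201.8,43])
```

```text
t 38.95 p [ 526.  -202.5   42.8] yaw -0.842 toolz [-0.006  0.007 -1.   ] F [-4.   4.3  1.5] w 7.8
delta [-1.7  0.7  0.2] len 2 rot [-0.007 -0.006 -0.001]
```

Near 0. Now press to the stop: about 10 mm more, as far as (532.2,-210.8).

{"method": "carry_out", "body": {
  "rows": [
    {"translation":[2.7,-3,0],"rot":[-0.007,-0.006,0],"jaw":0},
    {"translation":[2.7,-3,0],"rot":[0,0,0],"jaw":0},
    {"translation":[2.7,-3,0],"rot":[0,0,0],"jaw":0}
  ]
}}

```text
time: 39.2
eef_pos: [533.1, -210.5, 42.8]
ee_rot: [[0.666, -0.746, -0.005], [-0.746, -0.666, 0.004], [-0.006, 0.001, -1.0]]
contact_force: [-11.3, 12.3, 8.1]
grip_width: 8.0
```

{"method": "carry_out", "body": {
  "rows": [
    {"translation":[2.7,-3,0],"rot":[-0.007,-0.006,0],"jaw":0},
    {"translation":[2,-2.2,0],"rot":[0,0,0],"jaw":0}
  ]
}}

```text
time: 39.37
eef_pos: [533.0, -210.3, 42.8]
ee_rot: [[0.667, -0.745, -0.013], [-0.745, -0.667, 0.01], [-0.016, 0.003, -1.0]]
contact_force: [-7.6, 8.4, 6.6]
grip_width: 7.5
```

{"method": "carry_out", "body": {
  "rows": [
    {"translation":[2.7,-3,0],"rot":[-0.015,-0.015,0],"jaw":0},
    {"translation":[2,-2.2,0],"rot":[-0.007,-0.007,0],"jaw":0}
  ]
}}

```text
time: 39.53
eef_pos: [533.0, -210.4, 42.7]
ee_rot: [[0.667, -0.745, -0.004], [-0.745, -0.667, -0.0], [-0.003, 0.003, -1.0]]
contact_force: [-6.9, 6.5, 6.0]
grip_width: 8.1
```

Stop reached, with about 17 N. Ease back.

{"method": "carry_out", "body": {
  "rows": [
    {"translation":[-1.3,1.5,0],"rot":[0,0,0],"jaw":0},
    {"translation":[-2,2.2,0],"rot":[0,0,0],"jaw":0},
    {"translation":[-2,2.2,0],"rot":[0,0,0],"jaw":0},
    {"translation":[-1.3,1.5,0],"rot":[0,0,0],"jaw":0},
    {"translation":[0,0,0],"rot":[0,0,0],"jaw":0}
  ]
}}

```text
time: 39.95
eef_pos: [526.2, -202.8, 42.8]
ee_rot: [[0.667, -0.745, -0.004], [-0.745, -0.667, -0.001], [-0.002, 0.004, -1.0]]
contact_force: [-3.4, 2.8, 1.8]
grip_width: 7.9
```

{"method": "carry_out", "body": {
  "rows": [
    {"translation":[-1,1.1,0],"rot":[0,0,0],"jaw":0},
    {"translation":[0,0,0],"rot":[0,0,0],"jaw":0}
  ]
}}

```text
time: 40.12
eef_pos: [525.5, -202.0, 42.8]
ee_rot: [[0.667, -0.745, -0.003], [-0.745, -0.667, -0.001], [-0.001, 0.003, -1.0]]
contact_force: [-2.5, 3.1, 0.7]
grip_width: 8.1
```

{"method": "carry_out", "body": {
  "rows": [
    {"translation":[0,0,0],"rot":[0,0,0],"jaw":0.36},
    {"translation":[0,0,0],"rot":[0,0,0],"jaw":0.36},
    {"translation":[0,0,0],"rot":[0,0,0],"jaw":0.36},
    {"translation":[0,0,0],"rot":[0,0,0],"jaw":0.36}
  ]
}}

```text
time: 40.45
eef_pos: [528.3, -204.8, 43.8]
ee_rot: [[0.667, -0.745, 0.004], [-0.745, -0.667, -0.007], [0.008, 0.002, -1.0]]
contact_force: [-0.3, -0.8, -0.2]
grip_width: 30.8
```

Run:
```python
from h import *
st(); snap('wrist','w28')
```

```text
t 40.45 p [ 528.3 -204.8   43.8] yaw -0.84 toolz [ 0.004 -0.007 -1.   ] F [-0.3 -0.8 -0.2] w 30.8
```

View pics/w28.png

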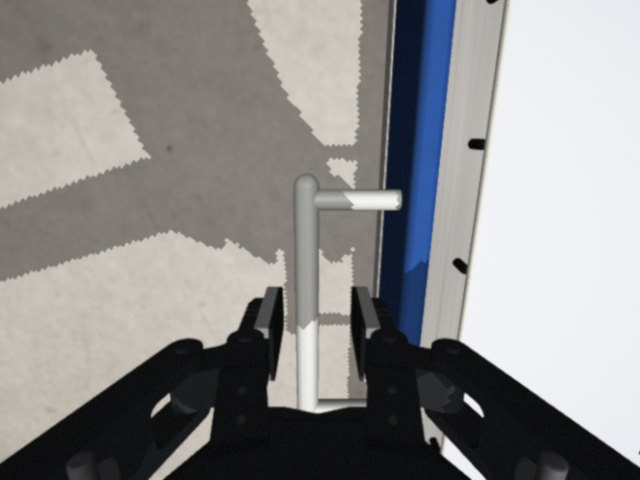

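{"method": "carry_out", "body": {
  "rows": [
    {"translation":[-1.5,1.6,4],"rot":[-0.007,0.004,0],"jaw":0.36},
    {"translation":[0,0,12],"rot":[0,0,0],"jaw":0.36},
    {"translation":[0.5,0,15],"rot":[0,0,0],"jaw":0.36},
    {"translation":[0,0,25],"rot":[0,0,0],"jaw":0.36},
    {"translation":[0,0,30],"rot":[0,0,0],"jaw":0.36},
    {"translation":[-10,12,30],"rot":[0,0,0],"jaw":0.36},
    {"translation":[-12,14,20],"rot":[0,0,0],"jaw":0.36},
    {"translation":[-12,14,0],"rot":[0,0,0],"jaw":0.36}
  ]
}}

```text
time: 41.17
eef_pos: [492.4, -163.8, 189.8]
ee_rot: [[0.665, -0.747, 0.001], [-0.747, -0.665, -0.018], [0.014, 0.011, -1.0]]
contact_force: [-0.3, -0.1, 0.8]
grip_width: 30.9
```

Run:
```python
from h import *
st(); snap('wrist','w29'); snap('top','t29')
```

```text
t 41.17 p [ 492.4 -163.8  189.8] yaw -0.843 toolz [ 0.001 -0.018 -1.   ] F [-0.3 -0.1  0.8] w 30.9
```

View pics/w29.png

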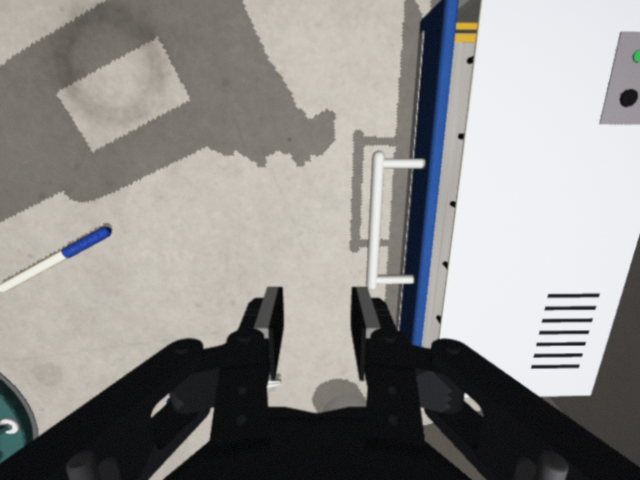

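View pics/t29.png

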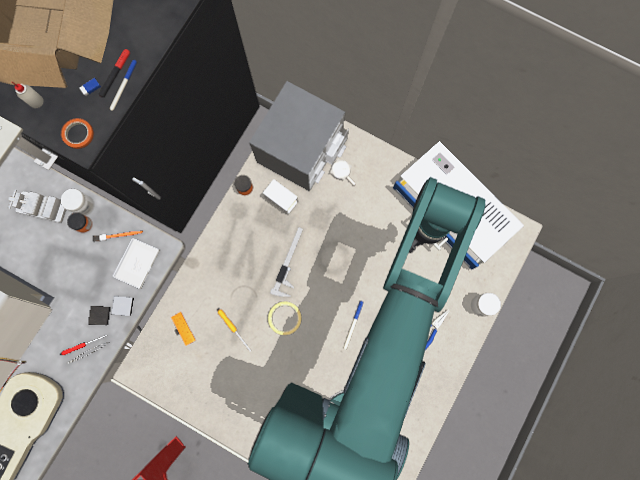

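Run:
```python
from h import *
P=px('w29',[(379,162),(374,281)],55); print(P,P.mean(0),'tray out mm:',-105-loc(P.mean(0)), )
P=px('w2',[(311,171),(313,318)],55); print('before',loc(P.mean(0)))
a=load('top0')['im'].astype(int);b=load('t29')['im'].astype(int)
crop('t29',370,130,550,290,4,'c29')
```

```text
[[ 564.2 -168.1   55. ]
 [ 488.2 -237.4   55. ]] [ 526.2  -202.75   55.  ] tray out mm: [[-110.3 -103.9]]
before [[ 3.7 -0.5]]
```

View pics/c29.png

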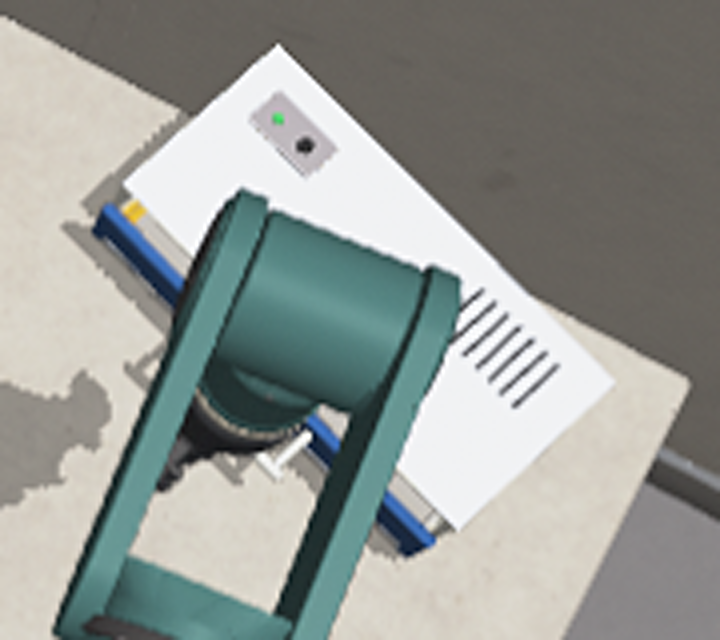

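{"method": "carry_out", "body": {
  "rows": [
    {"translation":[-10,12,10],"rot":[0,0,0],"jaw":0.36},
    {"translation":[-15,17,10],"rot":[0,0,0],"jaw":0.36},
    {"translation":[-15,17,0],"rot":[0,0,0],"jaw":0.36},
    {"translation":[0,0,0],"rot":[0,0,0],"jaw":0.36}
  ]
}}

```text
time: 41.6
eef_pos: [449.4, -115.9, 207.4]
ee_rot: [[0.666, -0.746, -0.004], [-0.746, -0.666, -0.016], [0.01, 0.014, -1.0]]
contact_force: [-0.6, 0.1, -0.5]
grip_width: 30.7
```

Run:
```python
from h import *
snap('top','t30'); st(); print(px('t30',[(412,219.25)],59)); crop('t30',370,130,550,290,4,'c30')
```

```text
t 41.65 p [ 450.6 -117.2  207.6] yaw -0.842 toolz [-0.002 -0.018 -1.   ] F [ 0.1 -0.6  0.7] w 30.4
[[ 566.2 -166.2   59. ]]
```

View pics/c30.png

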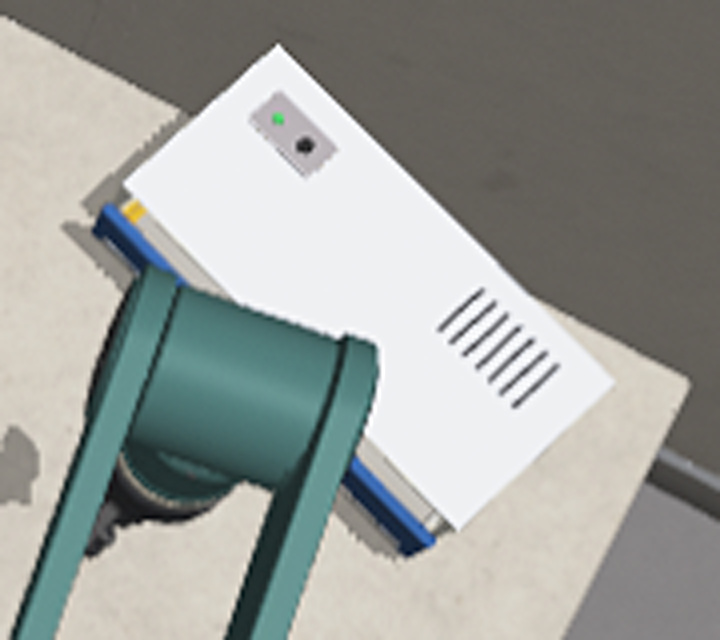

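The door stands where it did at the start, so it's latched. Handing in.

```bash
python3 -c "
from rig import robot
print(robot.job_done())"
```

```text
the job is handed in; nothing more can be done
None
```

All four lead strips are in the dry box in one shingled row, the door is latched shut again, and I handed the job in at about 42 s.

**What I did:** I gripped the handle, pressed the door to spring the catch, and drew the tray out to its end stop. I laid the first strip flat at the yellow end and tilted each of the others onto the one before. Then I slid the tray in gently, pressed it to the stop with about 17 N, and let it come back.

**Last checks:**
- **Row:** the strips' centres measured about y = 102 (yellow end), 42.5, −17 and about −77 mm. The first three came from pictures; the last is where I set it down. Each overlap was about 30 mm, all strips lay between the pins, and the row was still in order in a picture taken partway through closing.
- **Door:** it stayed shut after release, and the handle was within 2 mm of where it started.
- **Rest of the scene:** I did not touch the orange look-alike or anything else, and the top view shows them in place.

**Not confirmed:** the row could not be seen under the roof once the tray was shut. The handle came out 1.6 mm further in than before, which is within the calibration's accuracy.

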